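Lock the test fixture with the pins from the drawer

TASK

Set up the test fixture: pull the tooling drawer fully open, take out every locking pin lying in it and slide each one, tip first, from the robot's side through a front eye of the fixture and on through the rear eye behind it, fully home with its square grip against the front plate, one pin to an eye (any order, any eyes). Only when every pin is home, throw the clamp lever right over away from the robot; at the end the drawer must be fully shut again, the lever over and all pins still home. Do not disturb the other things on the bench.

Things in the scene. Friction and masses are not known exactly. Their poses are not given: they have to be found in the camera images.
- cabinet: Low white drawer unit, 200 deep (x), 400 wide (y), 100 high, fixed. It may stand left or right of the fixture. Origin: foot of its front face at mid width, on the bench; x points from the front into the unit, y left, z up. When the drawer is shut the inner face of its front panel (16 thick, 390 wide, top 88 above the bench) lies in the plane x = 0. Tape lies on its top.
- drawer (a joint): How far the drawer is out, m: 0 shut, 0.18 fully open; slides along the unit's -x, to the robot, and stays where left. Inside: 158 long from the panel's inner face, 360 wide, floor 26 above the bench, side and rear walls only 14 above that floor. Pins in it are clear of the unit's top when it is open by over 0.165.
- drawer_handle (a point): Centre of the drawer's bar handle: a round steel bar 12 thick, 110 long along the unit's y, 40 in front of the panel's face and 68 above the bench (gap between bar and panel 34); can be pinched from above.
- fixture: Aluminium test fixture, fixed. Origin on the bench; x away from the robot, y left, z up. Base plate x -130 to 70, y -170 to 170, top 32 above the bench. Two upright plates along y, 10 thick, tops 102 high, front faces at x -60 and -5. Each has 4 round eyes 18 in diameter, 72 high, at y -128, -64, 0, 64; a pin slides along +x through a front eye, then the rear eye behind it.
- clamp (a joint): Clamp lever at the left end of the fixture, rad: 0 leaning towards the robot (open), 1.0 right over, leaning away from it (locked); stays where it is left. It turns about a level axis along the fixture's y, 54 above the bench and 60 in front of and 132 to the left of the fixture's origin.
- clamp_tip (a point): Centre of the black ball (26 across) at the end of the clamp lever, 90 from the lever's axis; the lever is a 10 thick steel rod.
- eye0 (a point): Centre of the rightmost front eye, on the front face of the front plate; axes as the fixture's: x runs through the eye, away from the robot. All eyes are empty at the start.
- eye1 (a point): Centre of the second from the right front eye, on the front face of the front plate; axes as the fixture's: x runs through the eye, away from the robot. All eyes are empty at the start.
- eye2 (a point): Centre of the third from the right front eye, on the front face of the front plate; axes as the fixture's: x runs through the eye, away from the robot. All eyes are empty at the start.
- eye3 (a point): Centre of the leftmost front eye, on the front face of the front plate; axes as the fixture's: x runs through the eye, away from the robot. All eyes are empty at the start.
- pin0: Locking pin, 129 long, about 0.22 kg: square aluminium grip 44 x 30 x 30, and from one end a round steel shank 12 thick, 85 long, its last 8 tapered to 6. Origin: centre of the grip; x along the shank (shoulder at 22, tip at 107). Starts lying in the shut drawer, grip towards the robot; three or four pins are present.
- pin1: Locking pin, 129 long, about 0.22 kg: square aluminium grip 44 x 30 x 30, and from one end a round steel shank 12 thick, 85 long, its last 8 tapered to 6. Origin: centre of the grip; x along the shank (shoulder at 22, tip at 107). Starts lying in the shut drawer, grip towards the robot; three or four pins are present.
- pin2: Locking pin, 129 long, about 0.22 kg: square aluminium grip 44 x 30 x 30, and from one end a round steel shank 12 thick, 85 long, its last 8 tapered to 6. Origin: centre of the grip; x along the shank (shoulder at 22, tip at 107). Starts lying in the shut drawer, grip towards the robot; three or four pins are present.
- pin3: Locking pin, 129 long, about 0.22 kg: square aluminium grip 44 x 30 x 30, and from one end a round steel shank 12 thick, 85 long, its last 8 tapered to 6. Origin: centre of the grip; x along the shank (shoulder at 22, tip at 107). Starts lying in the shut drawer, grip towards the robot; three or four pins are present.
- screwdriver: Bystander, not to be moved: screwdriver, black handle, about 200 long, lying in front of the robot.
- tape: Bystander, not to be moved: roll of tape, 90 across, 22 high, lying on the top of the drawer unit.
- cleaner: Bystander, not to be moved: spray can 54 across, 140 high, at the left.
- spares_box: Bystander, not to be moved: open grey box 140 x 100 x 50 at the right.
- multimeter: Bystander, not to be moved: black hand multimeter 150 x 80 x 35 lying at the left.

How it is judged (in metres and radians):
On the way, in this order (a step that is already met when the one before it is completed fails the run):
1. The drawer is pulled open, by more than 150 mm (value of joint drawer above 0.15 m), for 0.2 s.
2. Every pin is home through a front eye and the rear eye behind it (((x of pin0 in the frame of eye0 between -0.032 and -0.012 m and angle between the x axis of pin0 and the x axis of fixture, either way round below 0.17 rad and y of pin0 in the frame of eye0 between -0.012 and 0.012 m and z of pin0 in the frame of eye0 between -0.012 and 0.012 m) or (x of pin0 in the frame of eye1 between -0.032 and -0.012 m and angle between the x axis of pin0 and the x axis of fixture, either way round below 0.17 rad and y of pin0 in the frame of eye1 between -0.012 and 0.012 m and z of pin0 in the frame of eye1 between -0.012 and 0.012 m) or (x of pin0 in the frame of eye2 between -0.032 and -0.012 m and angle between the x axis of pin0 and the x axis of fixture, either way round below 0.17 rad and y of pin0 in the frame of eye2 between -0.012 and 0.012 m and z of pin0 in the frame of eye2 between -0.012 and 0.012 m) or (x of pin0 in the frame of eye3 between -0.032 and -0.012 m and angle between the x axis of pin0 and the x axis of fixture, either way round below 0.17 rad and y of pin0 in the frame of eye3 between -0.012 and 0.012 m and z of pin0 in the frame of eye3 between -0.012 and 0.012 m)) and ((x of pin1 in the frame of eye0 between -0.032 and -0.012 m and angle between the x axis of pin1 and the x axis of fixture, either way round below 0.17 rad and y of pin1 in the frame of eye0 between -0.012 and 0.012 m and z of pin1 in the frame of eye0 between -0.012 and 0.012 m) or (x of pin1 in the frame of eye1 between -0.032 and -0.012 m and angle between the x axis of pin1 and the x axis of fixture, either way round below 0.17 rad and y of pin1 in the frame of eye1 between -0.012 and 0.012 m and z of pin1 in the frame of eye1 between -0.012 and 0.012 m) or (x of pin1 in the frame of eye2 between -0.032 and -0.012 m and angle between the x axis of pin1 and the x axis of fixture, either way round below 0.17 rad and y of pin1 in the frame of eye2 between -0.012 and 0.012 m and z of pin1 in the frame of eye2 between -0.012 and 0.012 m) or (x of pin1 in the frame of eye3 between -0.032 and -0.012 m and angle between the x axis of pin1 and the x axis of fixture, either way round below 0.17 rad and y of pin1 in the frame of eye3 between -0.012 and 0.012 m and z of pin1 in the frame of eye3 between -0.012 and 0.012 m)) and ((x of pin2 in the frame of eye0 between -0.032 and -0.012 m and angle between the x axis of pin2 and the x axis of fixture, either way round below 0.17 rad and y of pin2 in the frame of eye0 between -0.012 and 0.012 m and z of pin2 in the frame of eye0 between -0.012 and 0.012 m) or (x of pin2 in the frame of eye1 between -0.032 and -0.012 m and angle between the x axis of pin2 and the x axis of fixture, either way round below 0.17 rad and y of pin2 in the frame of eye1 between -0.012 and 0.012 m and z of pin2 in the frame of eye1 between -0.012 and 0.012 m) or (x of pin2 in the frame of eye2 between -0.032 and -0.012 m and angle between the x axis of pin2 and the x axis of fixture, either way round below 0.17 rad and y of pin2 in the frame of eye2 between -0.012 and 0.012 m and z of pin2 in the frame of eye2 between -0.012 and 0.012 m) or (x of pin2 in the frame of eye3 between -0.032 and -0.012 m and angle between the x axis of pin2 and the x axis of fixture, either way round below 0.17 rad and y of pin2 in the frame of eye3 between -0.012 and 0.012 m and z of pin2 in the frame of eye3 between -0.012 and 0.012 m)) and ((x of pin3 in the frame of eye0 between -0.032 and -0.012 m and angle between the x axis of pin3 and the x axis of fixture, either way round below 0.17 rad and y of pin3 in the frame of eye0 between -0.012 and 0.012 m and z of pin3 in the frame of eye0 between -0.012 and 0.012 m) or (x of pin3 in the frame of eye1 between -0.032 and -0.012 m and angle between the x axis of pin3 and the x axis of fixture, either way round below 0.17 rad and y of pin3 in the frame of eye1 between -0.012 and 0.012 m and z of pin3 in the frame of eye1 between -0.012 and 0.012 m) or (x of pin3 in the frame of eye2 between -0.032 and -0.012 m and angle between the x axis of pin3 and the x axis of fixture, either way round below 0.17 rad and y of pin3 in the frame of eye2 between -0.012 and 0.012 m and z of pin3 in the frame of eye2 between -0.012 and 0.012 m) or (x of pin3 in the frame of eye3 between -0.032 and -0.012 m and angle between the x axis of pin3 and the x axis of fixture, either way round below 0.17 rad and y of pin3 in the frame of eye3 between -0.012 and 0.012 m and z of pin3 in the frame of eye3 between -0.012 and 0.012 m))), for 0.2 s.
3. After that the clamp lever is thrown right over (value of joint clamp above 0.88 rad), for 0.2 s.
At the end, for the whole second after the job is handed in: Every pin present is at rest through a front eye and its rear eye, in line with them within 0.17 rad, the front end of its grip within 10 mm of the front plate and the grip's centre within 12 mm of the eye's axis; the clamp lever is beyond 0.88 rad; the drawer is open by less than 8 mm (all of step 2 and value of joint clamp above 0.88 rad and value of joint drawer below 0.008 m and linear speed of each of pin0, pin1, pin2, pin3 below 0.02 m/s); the robot touches nothing.
It fails at once if A bystander is pushed more than 40 mm from its place (distance of any of screwdriver, tape, cleaner, spares_box, multimeter from where it was at the start of the episode above 0.04 m).
Of pin0, pin1, pin2, pin3 only 3 to 4 are there at a start; the rules pass over those that are not, and their reading is None.
At some moment in a run one of pin0, pin1, pin2, pin3 may be knocked a few centimetres aside while the robot is not near it.
Once in a run the grip may slacken for a moment while it holds something.
It also fails if it takes over 210 s, if anything falls off the work surface, if the arm or the gripper's body presses on something with over 40 N, if the wrist force passes 120 N, or if a joint passes its speed limit or range.

ROBOT

A 6-joint arm with a two-finger parallel gripper is mounted at the origin on the work surface. World frame = base frame: x ahead of the robot, y to its left, z up, the work surface at z = 0. Lengths are in mm, angles in degrees, forces in N, time in s.
With the tool pointing down it reaches from about 325 to 925 mm from the base axis. Payload 3.1 kg.
Tool frame: the origin (TCP) lies at the very end of the fingers, on their centre line; the grasp point (between the pads) lies grasp_offset behind it (grasp_offset is the distance from the TCP to the grasp point, in mm); z points along the fingers, x is the direction in which the jaws open and shut, and the axes are right-handed (so a half turn about z gives the same grasp; the last joint's range is limited). The gripper opens to 85 mm and grips with 20 to 120 N. Pads are 22 mm wide; open, the fingers measure 114 mm over their backs; the gripper's body (76 mm by 85 mm) begins 54 mm behind the grasp point. The pads swing forward as they close: fully open they stand 13 mm farther back than shut.
Start: joints at [-78.277, 12.427, 92.441, -0, 75.132, -6.429], TCP at [194.726, -593.903, 231.3] pointing down, gripper open.
Joint ranges: [-157.48, 157.48], [-44.54, 120.13], [17.64, 146.25], [-64.5, 244.5], [7.68, 150.69], [-147.95, 147.95]. Speed limits (degrees/s): [159.86, 159.86, 180, 180, 180, 180].

INTERFACE

Orientations are given as [roll, pitch, yaw] about the fixed x, y, z axes, in that order (R = Rz(yaw) Ry(pitch) Rx(roll)).
In Python, from station import * gives the robot as it stands. Calls block until the motion is done:
- goto(position, orientation): joint-space move of the TCP to a pose.
- move_l(position, attitude=None, speed=150): straight line of the TCP; attitude=None keeps the orientation; speed is the mean speed in mm/s.
- move_j(angles): joint-space move.
- grip(opening, squeeze=None): finger opening in mm; squeeze is the grip in N (None keeps the last); returns when the fingers have stopped.
- wait(seconds).
- solve_ik(position, orientation): joint angles nearest the present ones, or None.
- get_obs(): the state.
- get_image(name): name is "scene" or "top" or "wrist"; returns the picture (400x640x3 uint8, red, green, blue); there is no depth.
- get_calibration(name): a dict with "fx", "fy", "cx", "cy" (pixels), "D" ([k1, k2, p1, p2, k3] as OpenCV has them; the pictures are not rectified), "R" (3x3) and "t" (3): a world point X has camera coordinates R X + t; the wrist camera has in their place "mount" (4x4, takes a point from camera to tool coordinates, whose origin is the TCP and whose axes are the tool frame's). Camera axes: x right, y down, z forward; pixel columns grow to the right and rows downward; lengths in mm; the calibration is good to about 2 mm. A picture is of the moment at which its call begins: read the wrist's pose just before it. get_calibration takes no time and is no camera call.
A pose or a line that the arm cannot do raises Unreachable and nothing moves.
- sign_off(): hands the job in, once; it reports no verdict.
Trained networks look in the newest picture that a camera, given by its name, has taken for a name from the list of things; names that differ only in an ending like _2 or _b are one class to them, and where a whole thing is asked for, a point or a joint stands for the part that bears it (a point fixed in the world has none). Each returns a list of dicts, best first, with "score" (0 to 1); they miss things now and then, are a little off and sometimes report something else, mostly with a low value. They report only what shows in the picture. A call takes as long as a camera call.
- spot_in(name, camera): "extent" ([centre column, centre row, width, height] in pixels, round what is visible of it).
- regions_of(name, camera): "region" (400x640 bool, what is visible of it) and "extent" ([centre column, centre row, width, height] in pixels, round what is visible of it).
The state is a dict: "t": time; "joint_pos": joint angles; "qvel": joint speeds; "effort": joint torques, N m; "tcp_pos": TCP position; "ee_rot": TCP orientation; "wrist_force": force on the tool from outside, world axes, zero at the start; "moment": the same for the moment, N m; "grip_width": finger opening in mm.
Only numpy, scipy, OpenCV 4.12 (cv2) and the standard library are available. Lean on these libraries where they do the work, as an engineer would, in place of code of your own. Each camera call takes 0.05 s, during which the arm holds its last target.

## Working session

There is one attempt and no reset: what is moved stays moved. The work goes in short steps, each a Python script; the robot and the scene stay as the last script left them, time stands still between calls to the robot, and variables do not carry over. Pictures are saved under pics/ and viewed, and the job is handed in when it is done.

```bash
ls; mkdir -p pics; python3 - <<'E'
from station import *
import cv2,json
o=get_obs();print(o)
for n in ["scene","top","wrist"]:
    im=get_image(n);cv2.imwrite(f"pics/{n}0.png",im[:,:,::-1]);c=get_calibration(n);print(n,c)
E
```

```text
pics
{'t': 0.0, 'joint_pos': array([-7.82765062e+01,  1.24769814e+01,  9.25275271e+01,  2.67902679e-04,
        7.51326646e+01, -6.43078101e+00]), 'qvel': array([-0.02360288, -0.01278264,  0.04944375,  0.0890694 ,  0.02782311,
       -0.01652429]), 'effort': array([-6.93942293e-04, -3.96846592e+01, -3.03851151e+01, -1.33737194e-04,
        9.68825596e-03,  4.71590383e-06]), 'tcp_pos': array([ 194.56975224, -593.09158352,  229.97452741]), 'ee_rot': array([-1.79984379e+02,  1.36281049e-01, -7.18457757e+01]), 'wrist_force': array([-0.86409881, -0.23633639,  0.58111141]), 'moment': array([0.00373694, 0.01310048, 0.00540801]), 'grip_width': 85.59847490481992}
scene {'fx': 488.3364964130833, 'fy': 488.3364964130833, 'cx': 320.39376464826864, 'cy': 200.14237041249635, 'D': array([-0.02298024,  0.        ,  0.        ,  0.        ,  0.        ]), 'R': array([[-0.68285633,  0.73053026, -0.00572483],
       [ 0.61447465,  0.57010078, -0.54534944],
       [-0.39513053, -0.37591308, -0.83818925]]), 't': array([ 392.45192264, -292.38719167, 1901.35856007])}
top {'fx': 505.3815305419829, 'fy': 505
[... 187 characters left out ...]
8707],
       [-0.98521116, -0.01907186, -0.17027985],
       [ 0.16999339,  0.01576227, -0.98531914]]), 't': array([  21.97687775,  574.71951709, 1578.88217126])}
wrist {'fx': 307.5522780097773, 'fy': 307.5522780097773, 'cx': 318.6767211657906, 'cy': 200.6794171563388, 'D': array([-0.02837111,  0.        ,  0.        ,  0.        ,  0.        ]), 'mount': array([[ 9.99999786e-01, -4.57444258e-04, -4.67793453e-04,
         1.13399765e-01],
       [ 5.76477238e-04,  9.54166593e-01,  2.99275425e-01,
        -7.71002657e+01],
       [ 3.09451061e-04, -2.99275631e-01,  9.54166653e-01,
        -1.42332697e+02],
       [ 0.00000000e+00,  0.00000000e+00,  0.00000000e+00,
         1.00000000e+00]])}
```

View pics/scene0.png

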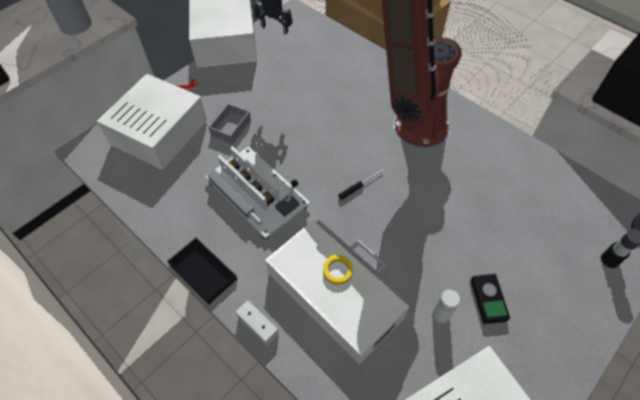

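View pics/top0.png

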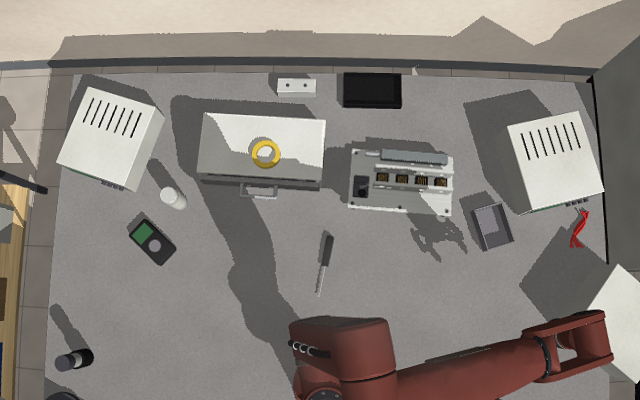

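View pics/wrist0.png

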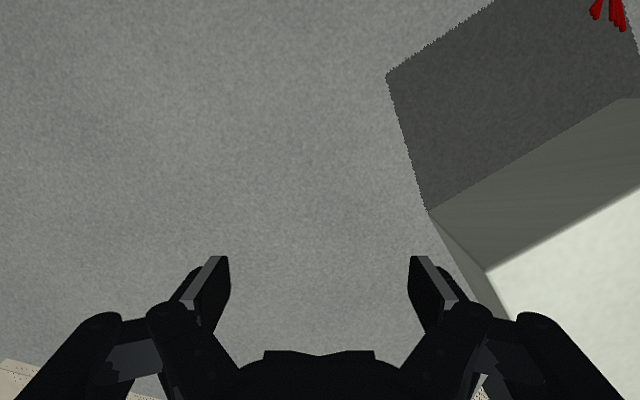

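```bash
cat > h.py <<'E'
from station import *
import numpy as np, cv2
from scipy.spatial.transform import Rotation as Ro
from scipy.optimize import least_squares
def K(c): return np.array([[c['fx'],0,c['cx']],[0,c['fy'],c['cy']],[0,0,1.]])
def Rt(name,obs=None):
    c=get_calibration(name)
    if name!='wrist': return np.array(c['R']),np.array(c['t']),c
    Rw=Ro.from_euler('xyz',obs['ee_rot'],degrees=True).as_matrix()
    M=np.array(c['mount']); T=np.eye(4);T[:3,:3]=Rw;T[:3,3]=obs['tcp_pos']
    W=np.linalg.inv(T@M); return W[:3,:3],W[:3,3],c
def proj(P,cam):
    R,t,c=cam
    p,_=cv2.projectPoints(np.asarray(P,float).reshape(-1,1,3),cv2.Rodrigues(R)[0],t,K(c),np.array(c['D'])); return p.reshape(-1,2)
def onplane(px,z,cam):
    R,t,c=cam
    u=cv2.undistortPoints(np.asarray(px,float).reshape(-1,1,2),K(c),np.array(c['D'])).reshape(-1,2)
    d=np.c_[u,np.ones(len(u))]@R; o=-R.T@t
    return o+d*((z-o[2])/d[:,2])[:,None]
def snap(name,fn,crop=None,scale=1):
    o=get_obs(); im=get_image(name); save(im,fn,crop,scale); return im,Rt(name,o)
def save(im,fn,crop=None,scale=1):
    im=np.ascontiguousarray(im[:,:,::-1])
    if crop: x0,y0,x1,y1=crop; im=im[y0:y1,x0:x1]
    if scale!=1: im=cv2.resize(im,None,fx=scale,fy=scale,interpolation=cv2.INTER_CUBIC)
    cv2.imwrite('pics/'+fn,im)
E
python3 - <<'E'
import cv2
im=cv2.imread('pics/top0.png')
cv2.imwrite('pics/top0z.png',cv2.resize(im[90:230,180:480],None,fx=2.66,fy=2.66,interpolation=cv2.INTER_CUBIC))
E
```

```text
(no output)
```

View pics/top0z.png

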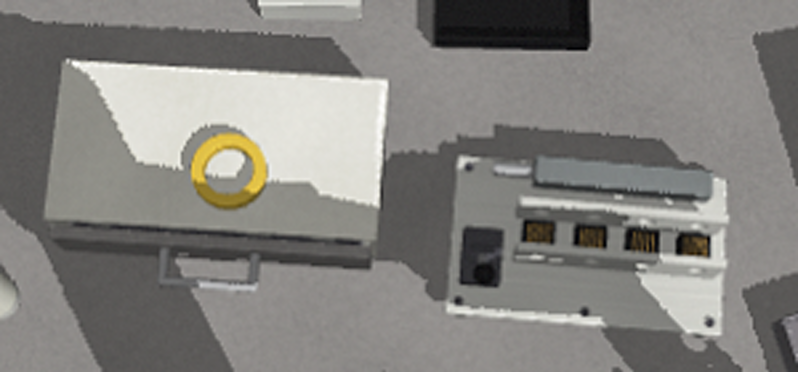

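```bash
python3 - <<'E'
from h import *
cam=Rt('top')
f=lambda L:np.array(L)/2.66+[180,90]
def fit(px,z,m):
    W=onplane(f(px),z,cam)[:,:2]; m=np.array(m,float)
    def r(p):
        c,s=np.cos(p[2]),np.sin(p[2]);return (m@np.array([[c,s],[-s,c]])+p[:2]-W).ravel()
    s=least_squares(r,[600,0,0],loss='soft_l1',f_scale=3);print(s.x[:2],np.degrees(s.x[2]),r(s.x).round(1))
fit([(66,60),(387,80),(378,243),(46,218)],100,[(200,200),(200,-200),(0,-200),(0,200)])
fit([(460,156),(727,180),(721,326),(447,303)],32,[(70,170),(70,-170),(-130,-170),(-130,170)])
E
```

```text
[650.01541244 225.50446067] 1436.8826263369444 [-0.5  0.9 -1.  -3.5  1.9  0.6 -0.2  0.9]
[ 690.51191239 -237.65789602] -4.018798906076992 [ 6.8  1.3  6.4 -2.  -7.6 -0.5 -5.9  1. ]
```

```bash
python3 - <<'E'
import station
print([n for n in dir(station) if n[0]!='_']); print(getattr(station,'grasp_offset',None))
from station import *
for y in (-180,-90,0,90,180):
    for p in ([560,200,330],[560,-230,330],[414,240,55],[590,-240,60]):
        print(y,p,[None if (q:=solve_ik(p,[180,0,y])) is None else q.round(0)])
E
```

```text
['Unreachable', 'get_calibration', 'get_image', 'get_obs', 'goto', 'grasp_offset', 'grip', 'move_j', 'move_l', 'regions_of', 'sign_off', 'solve_ik', 'spot_in', 'wait']
18.700000000000003
-180 [560, 200, 330] [None]
-180 [560, -230, 330] [None]
-180 [414, 240, 55] [None]
-180 [590, -240, 60] [None]
-90 [560, 200, 330] [array([ 13.,   5.,  90.,   0.,  85., 103.])]
-90 [560, -230, 330] [array([-29.,   6.,  89.,  -0.,  85.,  61.])]
-90 [414, 240, 55] [array([ 22.,   8., 119.,   0.,  53., 112.])]
-90 [590, -240, 60] [array([-28.,  25.,  97.,  -0.,  59.,  62.])]
0 [560, 200, 330] [array([13.,  5., 90., -0., 85., 13.])]
0 [560, -230, 330] [array([-29.,   6.,  89.,  -0.,  85., -29.])]
0 [414, 240, 55] [array([ 22.,   8., 119.,  -0.,  53.,  22.])]
0 [590, -240, 60] [array([-28.,  25.,  97.,  -0.,  59., -28.])]
90 [560, 200, 330] [array([ 13.,   5.,  90.,  -0.,  85., -77.])]
90 [560, -230, 330] [array([ -29.,    6.,   89.,    0.,   85., -119.])]
90 [414, 240, 55] [array([ 22.,   8., 119.,  -0.,  53., -68.])]
90 [590, -240, 60] [array([ -28.,   25.,   97.,    0.,   59., -118.])]
180 [560, 200, 330] [None]
180 [560, -230, 330] [None]
180 [414, 240, 55] [None]
180 [590, -240, 60] [None]
```

```bash
python3 - <<'E'
from h import *
goto([520,-225,330],[180,0,88])
im,c=snap('wrist','w1.png'); np.savez('c1.npz',R=c[0],t=c[1])
m=lambda L,p,y:[(p[0]+a*np.cos(y)-b*np.sin(y),p[1]+a*np.sin(y)+b*np.cos(y),z) for a,b,z in L]
P=m([(70,170,32),(70,-170,32),(-130,-170,32),(-130,170,32)]+[(-60,y,72) for y in(-128,-64,0,64)],(690.5,-237.7),np.radians(-4))
print(proj(P,c).round(1))
goto([520,225,330],[180,0,2])
im,c=snap('wrist','w2.png'); np.savez('c2.npz',R=c[0],t=c[1])
P=m([(200,200,100),(200,-200,100),(0,-200,100),(0,200,100),(-56,-55,68),(-56,55,68)],(650,225.5),np.radians(-3.1))
print(proj(P,c).round(1))
print(get_obs()['t'])
E
```

```text
[[414.4 305.4]
 [212.4 299.6]
 [202.7 183.9]
 [431.6 191.2]
 [225.9 239.4]
 [270.9 240.9]
 [315.8 242.3]
 [360.7 243.6]]
[[632.1  11.9]
 [530.3 317.6]
 [396.6 308.8]
 [457.1 -11.8]
 [368.4 202.8]
 [379.9 121.1]]
4.0667
```

View pics/w1.png

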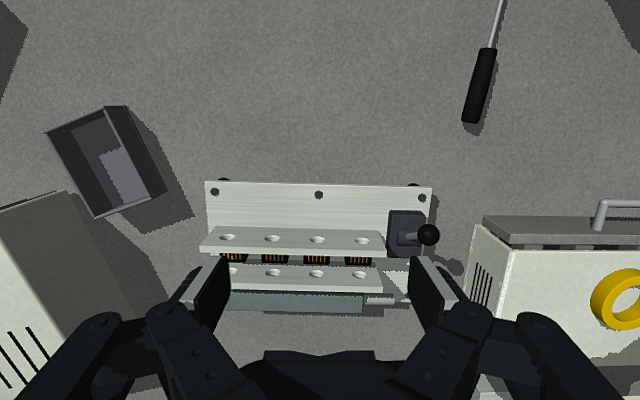

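View pics/w2.png

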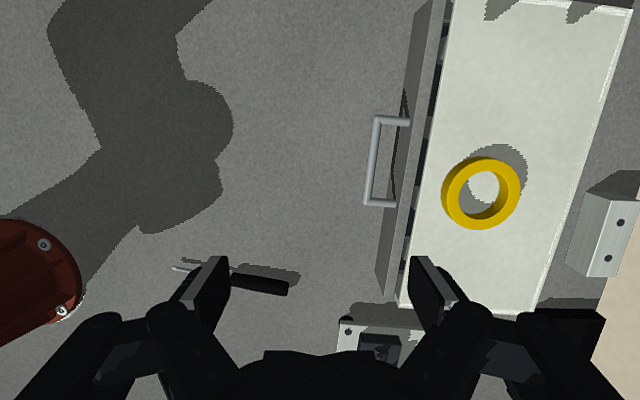

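```bash
python3 - <<'E'
import cv2
im=cv2.imread('pics/w1.png')
cv2.imwrite('pics/w1z.png',cv2.resize(im[170:310,190:450],None,fx=3,fy=3,interpolation=cv2.INTER_CUBIC))
im=cv2.imread('pics/w2.png')
cv2.imwrite('pics/w2z.png',cv2.resize(im[0:320,340:640],None,fx=1.8,fy=1.8,interpolation=cv2.INTER_CUBIC))
E
```

```text
(no output)
```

View pics/w1z.png

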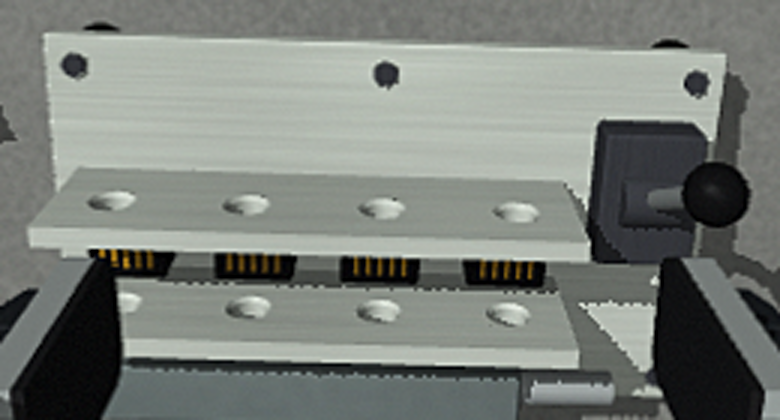

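View pics/w2z.png

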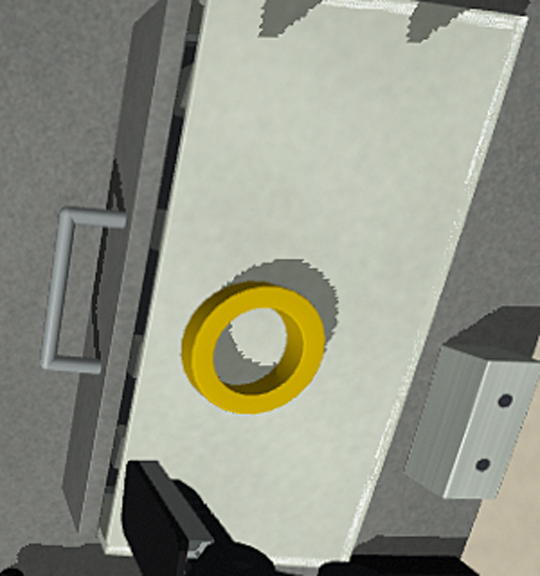

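```bash
python3 - <<'E'
from h import *
c=get_calibration('wrist')
def fit(px,m,f,p0):
    d=np.load(f);cam=(d['R'],d['t'],c)
    m=np.array(m,float);px=np.array(px)
    def r(p):
        a,b=np.cos(p[2]),np.sin(p[2]);P=m.copy();P[:,:2]=m[:,:2]@np.array([[a,b],[-b,a]])+p[:2]
        return (proj(P,cam)-px).ravel()
    s=least_squares(r,p0,loss='soft_l1',x_scale=[10,10,.01]);print(s.x[:2],np.degrees(s.x[2]),r(s.x).round(1).tolist())
f1=lambda L:np.array(L)/3+[190,170]
fit(f1([(112,201),(246,205),(382,209),(517,213),(43,33),(726,54),(247,308),(380,312),(508,315)]),
 [(-60,y,72) for y in(-128,-64,0,64)]+[(-130,-170,32),(-130,170,32)]+[(-5,y,72) for y in (-64,0,64)],'c1.npz',[690,-238,-.07])
f2=lambda L:np.array(L)/1.8+[340,0]
fit(f2([(66,212),(47,363),(104,551),(526,18)]),[(-56,55-6,68),(-56,-55+6,68),(0,-200,100),(200,200,100)],'c2.npz',[650,225,-.05])
E
```

```text
[ 686.47196296 -235.40642493] -3.8864365113854986 [-0.2, -0.0, 0.2, -0.0, -0.1, -0.0, -0.1, -0.1, -0.7, 0.4, 1.1, 0.3, 0.4, -0.1, -0.5, -0.2, 0.1, -0.0]
[647.42442145 229.26256183] -3.5168044519371677 [1.2, 4.8, 1.0, -6.0, -3.7, 0.4, -0.6, -0.5]
```

```bash
python3 - <<'E'
from h import *
c=get_calibration('wrist');d=np.load('c2.npz');cam=(d['R'],d['t'],c)
f2=lambda L:np.array(L)/1.8+[340,0]
W=onplane(f2([(66,208),(47,367)]),68,cam);print(W, np.linalg.norm(W[0]-W[1]), np.degrees(np.arctan2(-(W[0]-W[1])[0],(W[0]-W[1])[1])))
C=onplane(f2([(104,551),(526,18)]),100,cam);print(C)
h=W.mean(0)
goto([h[0],h[1],150],[180,0,-3.3])
grip(32,40)
im,cm=snap('wrist','w3.png'); print(proj([h],cm))
print(get_obs()['t'],get_obs()['wrist_force'])
E
```

```text
[[592.2673647  290.18662189  68.        ]
 [588.11952289 171.94197379  68.        ]] 118.31737571380702 -2.0090247454215255
[[640.38437994  30.433701   100.        ]
 [860.11307794 416.22231302 100.        ]]
[[317.92699594 208.45445255]]
5.4667 [ 0.23209781  0.04769007 -0.80256446]
```

View pics/w3.png

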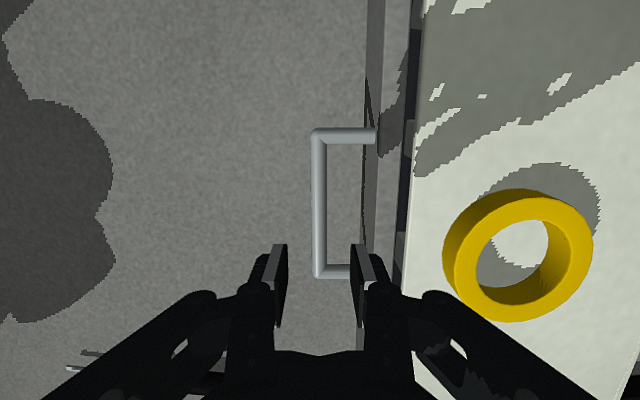

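```bash
python3 - <<'E'
from h import *
h=np.array([590.2,231.06])
move_l([*h,52],speed=120); print(get_obs()['wrist_force'])
grip(0,60); o=get_obs(); print(o['grip_width'],o['wrist_force'],o['tcp_pos'])
p=np.radians(-3.2); e=h-182*np.array([np.cos(p),np.sin(p)])
move_l([*e,52],speed=110); o=get_obs(); print(o['grip_width'],o['wrist_force'],o['tcp_pos'],o['t'])
im,cm=snap('top','t2.png',(180,90,480,290),2.66)
grip(32); move_l([*e,260],speed=250)
goto([400,235,330],[180,0,87])
im,cm=snap('wrist','w4.png');np.savez('c4.npz',R=cm[0],t=cm[1]);print(get_obs()['t'])
for r in regions_of('pin0','wrist'): print(r['score'],np.round(r['extent']))
E
```

```text
[ 1.35727537 -0.65128628 -0.78559723]
9.585665970595544 [-0.96986712 -0.74168544  5.57885385] [591.04530105 231.38740819  53.55213422]
9.733300923639582 [16.30300746 -5.9834158  -4.11454074] [415.03523423 240.43014111  53.573704  ] 8.5667
11.4
0.84 [356. 237.  27.  28.]
0.82 [234. 254.  24.  72.]
0.78 [416. 258.  32.  77.]
0.63 [289. 257.  14.  73.]
```

View pics/w4.png

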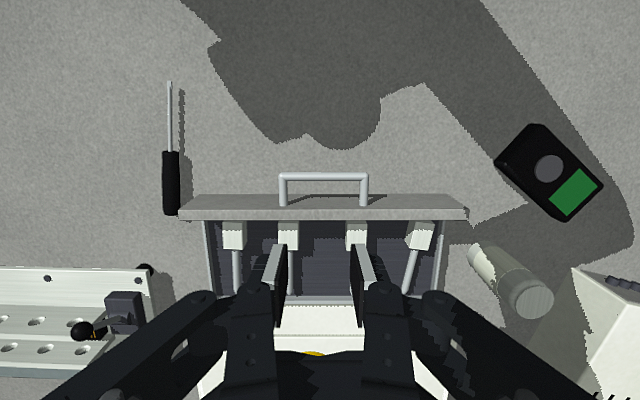

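View pics/t2.png

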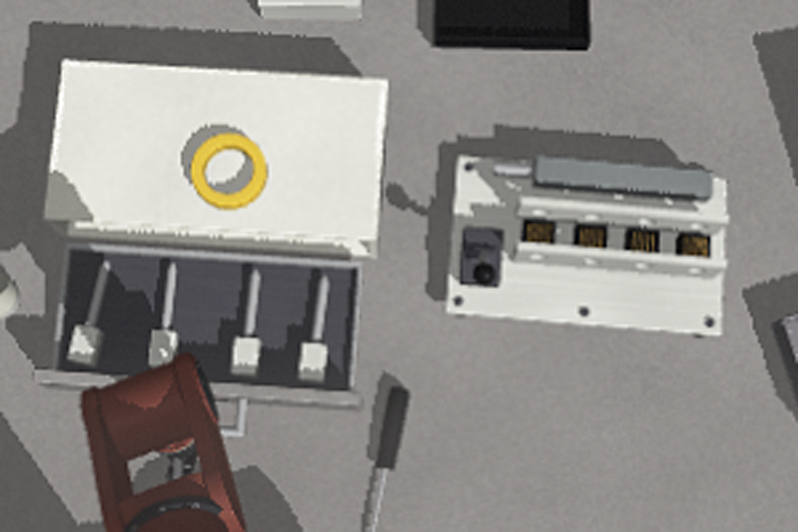

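```bash
python3 - <<'E'
import cv2
im=cv2.imread('pics/w4.png')
cv2.imwrite('pics/w4z.png',cv2.resize(im[190:310,190:460],None,fx=2.9,fy=2.9,interpolation=cv2.INTER_CUBIC))
E
```

```text
(no output)
```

View pics/w4z.png

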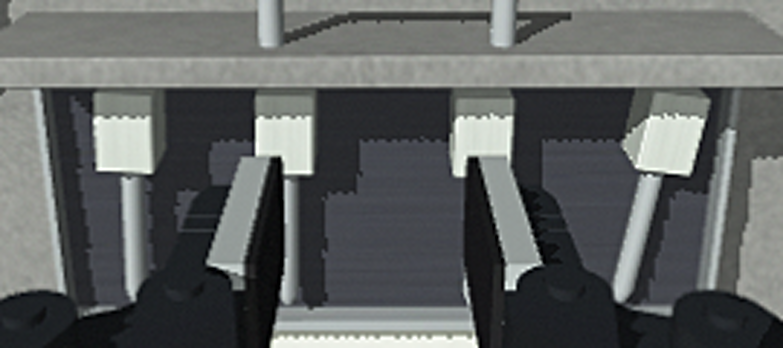

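```bash
python3 - <<'E'
from h import *
c=get_calibration('wrist');d=np.load('c4.npz');cam=(d['R'],d['t'],c)
f=lambda L:np.array(L)/2.9+[190,190]
print(onplane(f([(126,144),(287,145),(483,145),(670,145)]),56,cam).round(1))
A=onplane(f([(126,144)]),56,cam)[0]
grip(70)
goto([A[0]+5,A[1],190],[180,0,87])
im,cm=snap('wrist','w5.png',(200,100,440,340),2.5);np.savez('c5.npz',R=cm[0],t=cm[1]);print(get_obs()['t'])
for r in regions_of('pin0','wrist'): print(r['score'],np.round(r['extent']))
E
```

```text
[[506.5 103.1  56. ]
 [511.3 185.   56. ]
 [516.6 284.4  56. ]
 [521.9 379.7  56. ]]
12.8417
0.87 [313. 212.  34. 121.]
0.59 [403. 212.  36. 123.]
0.55 [593. 211.  74. 125.]
```

View pics/w5.png

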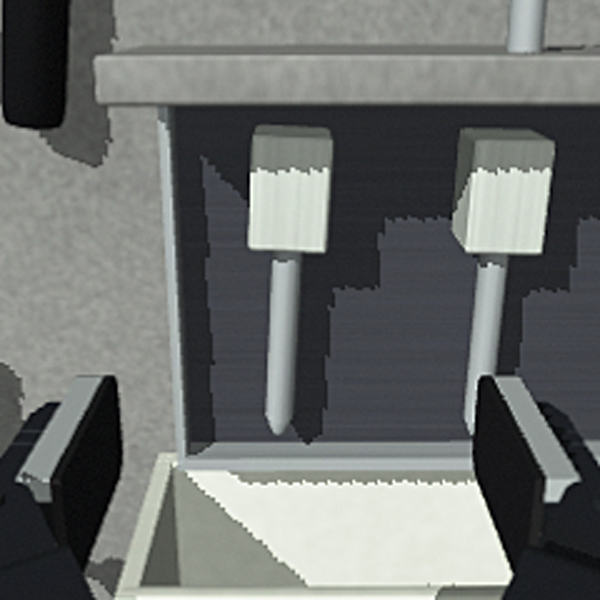

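```bash
cat >> h.py <<'E'
PM=np.array([(22,15,15),(22,-15,15),(-22,15,15),(-22,-15,15),(107,0,0)],float) # front-left(+y),front-right,...
def fitpin(px,cam,p0,m=PM,idx=(0,1,2,3,4),zfree=True):
    """p: x,y,z,yaw,pitch(deg, + = nose down)"""
    px=np.array(px,float)
    def T(p): return Ro.from_euler('ZY',[p[3],p[4]],degrees=True).as_matrix()
    def r(p): return (proj(m[list(idx)]@T(p).T+p[:3],cam)-px).ravel()
    def rr(p): return np.r_[r(p), 0.3*(p[2]-41)] if zfree else r(p)
    s=least_squares(rr,p0,loss='soft_l1',x_scale=[5,5,5,2,2]); return s.x,r(s.x)
E
python3 - <<'E'
from h import *
c=get_calibration('wrist');d=np.load('c5.npz');cam=(d['R'],d['t'],c)
f=lambda L:np.array(L)/2.5+[200,100]
# image right = +y
x,r=fitpin(f([(326,253),(249,250),(331,140),(252,139),(278,435)]),cam,[506,103,41,-3,3]);print(x.round(2),r.round(1))
# shank axis mid visible
E
```

```text
[503.06 101.65  37.54  -5.69  -2.26] [ 0.   0.8 -0.6  0.6  0.7 -0.2 -0.4 -1.3  0.3 -0.1]
```

```bash
cat >> h.py <<'E'
def pick(x,y,yaw,w=42):
    grip(w,100)
    goto([x,y,110],[180,0,yaw+90])
    move_l([x,y,29],speed=120); f=get_obs()['wrist_force']
    grip(10,100); o=get_obs(); print('grip',o['grip_width'].round(1),o['tcp_pos'].round(1),f.round(1),o['wrist_force'].round(1),o['ee_rot'].round(1))
    zt=o['tcp_pos'][2]
    move_l([x,y,190],speed=200); o=get_obs(); print('lift',o['grip_width'].round(1),o['tcp_pos'].round(1),o['wrist_force'].round(1),o['t'])
    return zt
E
python3 - <<'E'
from h import *
pick(504,102,-5.5)
im,cm=snap('wrist','w6.png')
im,cm=snap('scene','s6.png',(160,80,440,290),2.8)
E
```

```text
Traceback (most recent call last):
  File "h.py", line 39, in pick
    grip(10,100); o=get_obs(); print('grip',o['grip_width'].round(1),o['tcp_pos'].round(1),f.round(1),o['wrist_force'].round(1),o['ee_rot'].round(1))
                                            ^^^^^^^^^^^^^^^^^^^^^
AttributeError: 'float' object has no attribute 'round'
```

```bash
sed -i "s/o\['grip_width'\].round(1)/round(float(o['grip_width']),1)/g" h.py
python3 - <<'E'
from h import *
o=get_obs();print(o['grip_width'],o['tcp_pos'],o['wrist_force'])
move_l([504,102,190],speed=200)
o=get_obs();print(o['grip_width'],o['tcp_pos'],o['wrist_force'],o['moment'],o['ee_rot'],o['t'])
im,cm=snap('wrist','w6.png')
im,cm=snap('scene','s6.png',(160,80,440,290),2.8)
E
```

```text
28.34236284197877 [505.73475211 102.00706075  30.7568956 ] [ 0.52887356 -0.86061845  5.90061081]
28.253577971375833 [502.47105717 101.92904362 188.10402212] [ 0.4545922  -0.76950647 -2.60760421] [0.02059147 0.03904507 0.00400314] [-1.79796478e+02  2.79314624e-02  8.44974075e+01] 15.7417
```

View pics/w6.png

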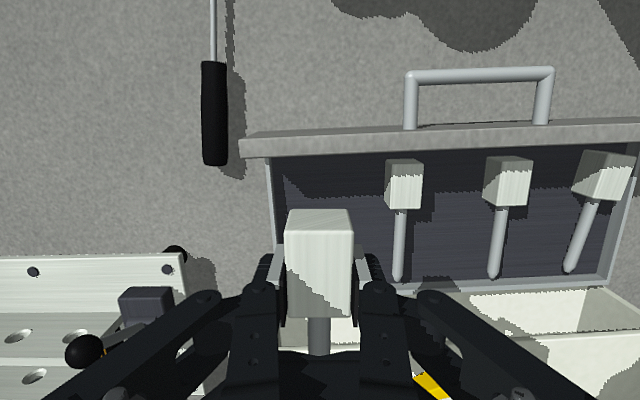

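View pics/s6.png

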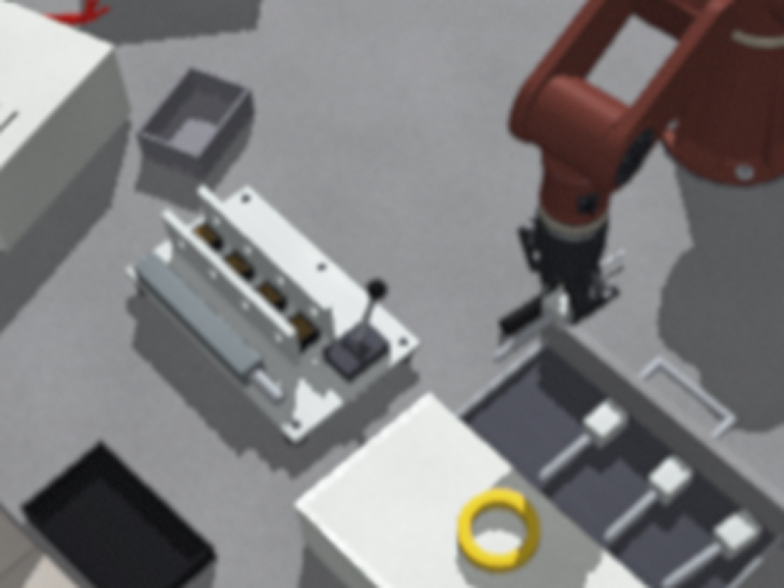

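```bash
cat >> h.py <<'E'
CUB=np.array([(a*22,b*15,c*15) for a in(-1,1) for b in(-1,1) for c in(-1,1)],float)
def toolpin(dx,dz,pitch):
    """model pts in tool frame (pin x=tool y, pin z=-tool z, pin y = tool x... )"""
    R=np.array([[0,1,0],[1,0,0],[0,0,-1]],float) # columns: pin x->tool y ; pin y->tool x ; pin z->-tool z
    return R@Ro.from_euler('y',pitch,degrees=True).as_matrix(), np.array([0,dx,-dz])
def projtool(P,dx,dz,pitch):
    c=get_calibration('wrist');M=np.linalg.inv(np.array(c['mount']));R,t=toolpin(dx,dz,pitch)
    return proj((P@R.T)+t,(M[:3,:3],M[:3,3],c))
E
python3 - <<'E'
from h import *
im=cv2.imread('pics/w6.png')
for p,col in((0,(0,0,255)),(8,(0,255,0))):
    q=projtool(np.r_[CUB,[[22,6,0],[22,-6,0],[60,6,0],[60,-6,0]]],1,12,p);print(p,q.round().tolist())
    for i in range(8):
        for j in range(i):
            if bin(i^j).count('1')==1: cv2.line(im,tuple(int(v) for v in q[i]),tuple(int(v) for v in q[j]),col,1)
cv2.imwrite('pics/w6o.png',cv2.resize(im[190:370,240:400],None,fx=3.3,fy=3.3,interpolation=cv2.INTER_CUBIC))
E
```

```text
0 [[289.0, 218.0], [282.0, 244.0], [348.0, 218.0], [355.0, 244.0], [291.0, 293.0], [285.0, 332.0], [346.0, 293.0], [351.0, 332.0], [330.0, 311.0], [306.0, 311.0], [329.0, 370.0], [307.0, 370.0]]
8 [[288.0, 217.0], [281.0, 252.0], [349.0, 217.0], [355.0, 252.0], [291.0, 287.0], [286.0, 330.0], [345.0, 287.0], [350.0, 330.0], [330.0, 307.0], [307.0, 307.0], [329.0, 357.0], [308.0, 357.0]]
```

View pics/w6o.png

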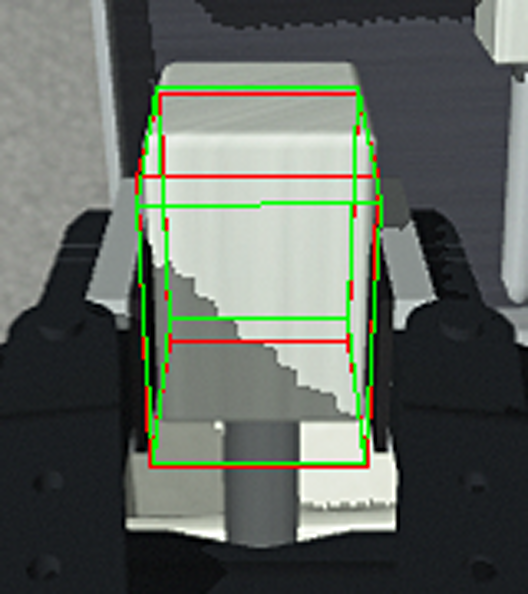

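```bash
cat >> h.py <<'E'
def fittool(rows):
    P=np.array([(-22,0,-15),(-22,0,15),(22,0,15)],float)
    best=[]
    for dz in (10,12,14,16):
        s=least_squares(lambda p:projtool(P,p[0],dz,p[1])[:,1]-rows,[0,0]);best.append((dz,s.x.round(2).tolist(),s.fun.round(1).tolist(),np.ptp(projtool(CUB[[1+4,3+4]],s.x[0],dz,s.x[1])[:,0]).round(1)))
    return best
E
python3 - <<'E'
from h import *
for b in fittool(np.array([209.1,230,317.3])): print(b)
E
```

```text
(10, [-4.11, -0.68], [-1.7, -0.3, 2.2], np.float64(65.8))
(12, [-5.15, -0.29], [-2.6, -0.4, 3.2], np.float64(66.8))
(14, [-6.21, 0.14], [-3.4, -0.5, 4.2], np.float64(67.8))
(16, [-7.26, 0.6], [-4.3, -0.6, 5.2], np.float64(68.8))
```

```bash
cat >> h.py <<'E'
F=np.array([686.5,-235.4]); FY=-3.9
def fw(x,y):
    a=np.radians(FY); return F+np.array([np.cos(a)*x-np.sin(a)*y,np.sin(a)*x+np.cos(a)*y])
def tf(p):
    a=np.radians(FY); d=np.asarray(p)[:2]-F; return np.array([np.cos(a)*d[0]+np.sin(a)*d[1],-np.sin(a)*d[0]+np.cos(a)*d[1]])
EY=[-128,-64,0,64]
def settle(goal,rpy,n=2,tol=0.4,speed=60):
    """move so that measured tcp = goal"""
    cmd=np.array(goal,float); move_l(cmd,rpy,speed)
    for i in range(n):
        wait(0.25); e=np.array(goal)-get_obs()['tcp_pos']
        if np.abs(e).max()<tol: break
        cmd=cmd+e; move_l(cmd,rpy,speed)
    wait(0.2); o=get_obs(); print('settled',o['tcp_pos'].round(2),'goal',np.round(goal,2),'cmd',cmd.round(2),o['ee_rot'].round(2))
    return cmd
E
python3 - <<'E'
from h import *
rpy=[180,0,FY+90]
p=fw(-190+4.5,EY[0])
o=get_obs()
goto([*p,185],rpy)
cmd=settle([*p,61.8],rpy,speed=150)
print(get_obs()['grip_width'],get_obs()['t'])
im,cm=snap('wrist','w7.png')
im,cm=snap('scene','s7.png',(160,80,360,260),4)
im,cm=snap('top','t7.png',(320,120,480,240),5)
E
```

```text
settled [ 492.72 -350.47   61.81] goal [ 492.72 -350.49   61.8 ] cmd [ 492.74 -350.45   61.82] [-180.     0.    86.1]
28.32854182697431 19.675
```

View pics/w7.png

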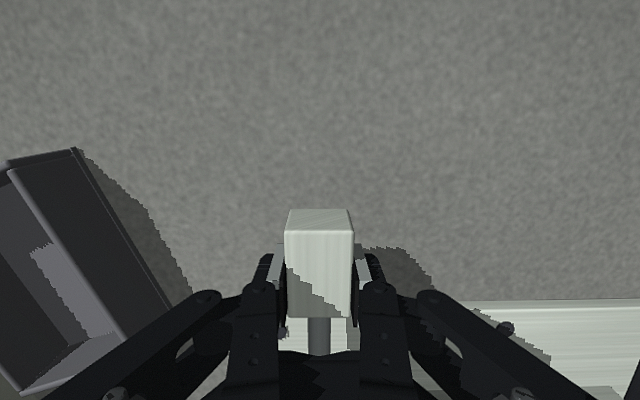

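View pics/s7.png

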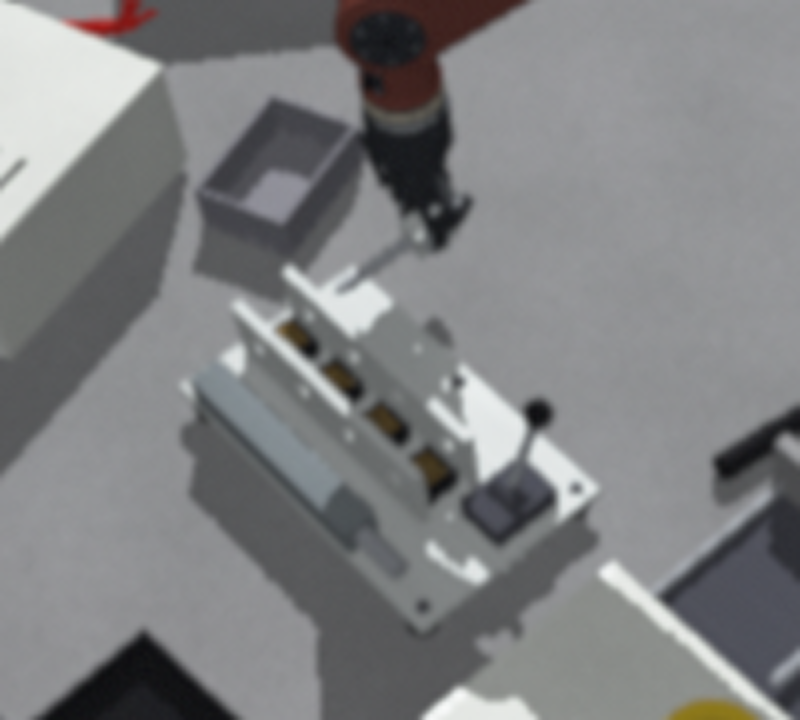

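View pics/t7.png

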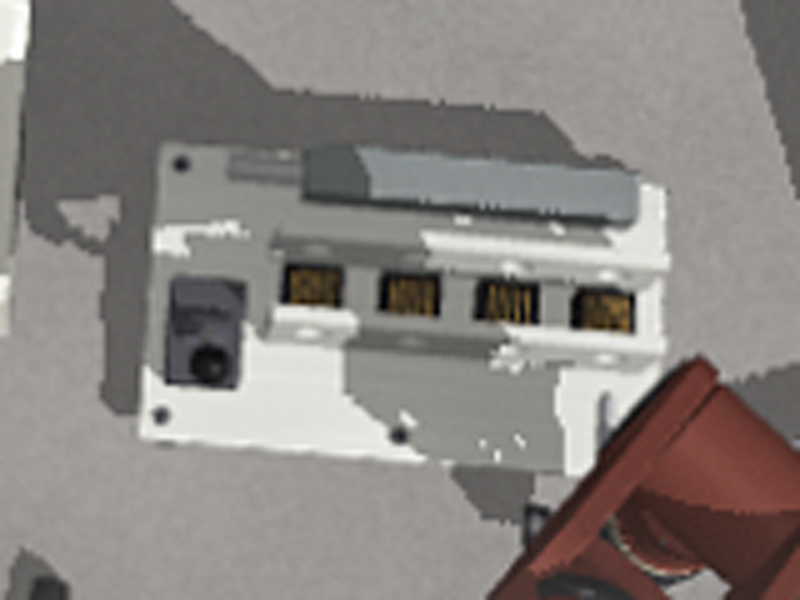

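```bash
cat >> h.py <<'E'
def insert(eye,dx=-4.5,z=61.8,dy=0.,steps=(-165,-150,-135,-120,-110,-100,-92,-87,-84)):
    rpy=[180,0,FY+90]; f0=get_obs()['wrist_force']; a=np.radians(FY)
    for X in steps:
        p=fw(X-dx,EY[eye]+dy); move_l([*p,z],rpy,50); o=get_obs(); f=o['wrist_force']-f0
        fx=np.cos(a)*f[0]+np.sin(a)*f[1]; fy=-np.sin(a)*f[0]+np.cos(a)*f[1]
        print(X,'f',round(fx,1),round(fy,1),round(f[2],1),'loc',tf(o['tcp_pos']).round(1),o['tcp_pos'][2].round(1),round(float(o['grip_width']),1),o['moment'].round(2))
        if abs(fx)>25 or abs(fy)>20 or abs(f[2])>20: print('STOP');return False
    return True
E
python3 - <<'E'
from h import *
insert(0); print(get_obs()['t'])
E
```

```text
-165 f 0.1 -0.7 -0.3 loc [-160.5 -127.8] 61.7 27.9 [ 0.02 -0.01  0.02]
-150 f 0.0 -0.6 -0.8 loc [-145.2 -128. ] 61.8 28.4 [-0.02  0.02 -0.01]
-135 f 0.5 -0.8 -0.7 loc [-130.2 -128. ] 61.8 27.8 [ 0.05  0.01 -0.03]
-120 f 1.1 -0.8 -1.0 loc [-115.1 -128. ] 61.9 28.4 [0.03 0.03 0.01]
-110 f 1.2 -0.0 -0.2 loc [-105.1 -128. ] 61.9 28.1 [ 0.04  0.03 -0.  ]
-100 f 0.0 0.2 -0.3 loc [ -95.1 -128. ] 61.9 28.4 [-0.02  0.01 -0.  ]
-92 f 0.7 1.2 -0.0 loc [ -87.1 -128.1] 61.9 28.7 [-0.01 -0.03  0.07]
-87 f 0.7 -0.5 -1.2 loc [ -82.2 -128. ] 61.9 28.5 [-0.03 -0.01  0.01]
-84 f 0.3 0.4 0.2 loc [ -79.3 -128. ] 61.8 28.5 [-0.03  0.05 -0.01]
23.3333
```

Smooth entry. Continue to contact with the plate, then release.

```bash
cat >> h.py <<'E'
def push(eye,dx=-4.5,z=61.8,X0=-83,X1=-68,lim=8):
    rpy=[180,0,FY+90]; f0=get_obs()['wrist_force'][0]
    for X in np.arange(X0,X1,1.):
        move_l([*fw(X-dx,EY[eye]),z],rpy,30); o=get_obs(); f=o['wrist_force'][0]-f0
        if f<-lim or f>lim: print('contact X',X,f.round(1),tf(o['tcp_pos']).round(1)); return X
    print('no contact',f); return None
E
python3 - <<'E'
from h import *
X=push(0); o=get_obs();print(o['grip_width'],o['t'])
im,cm=snap('scene','s8.png',(200,120,340,240),5)
im,cm=snap('wrist','w8.png')
E
```

```text
contact X -80.0 -8.5 [ -78.2 -128. ]
28.119557133473652 24.3333
```

View pics/s8.png

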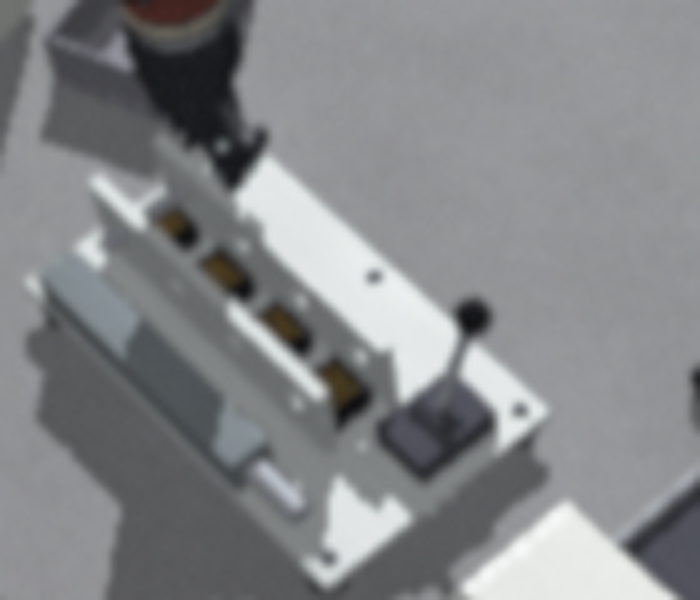

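View pics/w8.png

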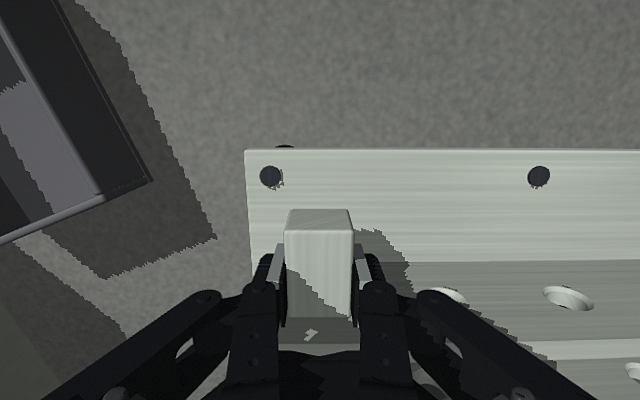

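```bash
python3 - <<'E'
from h import *
o=get_obs();p=o['tcp_pos']
grip(40); print(get_obs()['grip_width'])
move_l([p[0],p[1],170],speed=150)
im,cm=snap('wrist','w9.png')
goto([510,184,190],[180,0,87]); grip(70)
im,cm=snap('wrist','w10.png',(200,100,440,340),2.5);np.savez('c10.npz',R=cm[0],t=cm[1]);print(get_obs()['t'])
for r in regions_of('pin0','wrist'): print(r['score'],np.round(r['extent']))
E
```

```text
40.22410673678001
28.0667
0.97 [317. 217.  30. 118.]
0.73 [421. 209.  40.  97.]
0.7 [515. 218.  65. 123.]
0.46 [ 61. 317. 120. 166.]
```

View pics/w9.png

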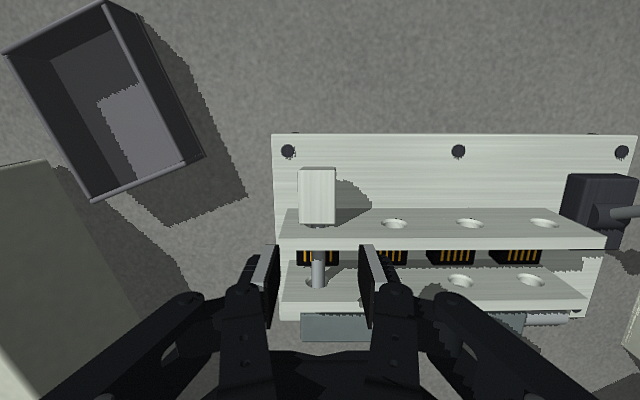

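View pics/w10.png

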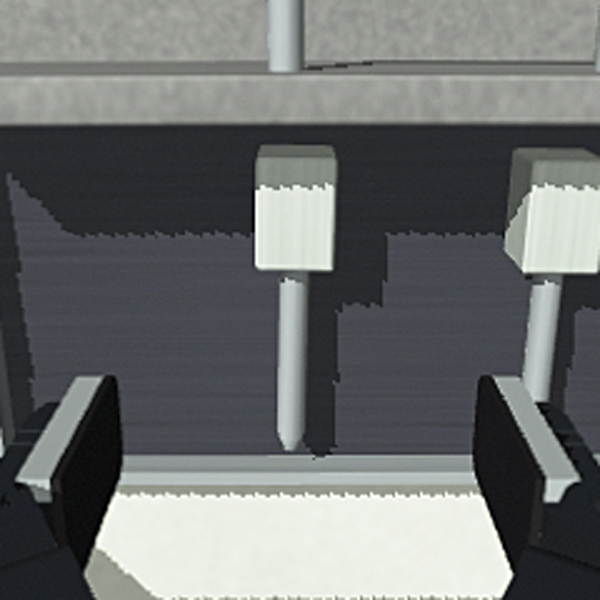

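```bash
python3 - <<'E'
from h import *
c=get_calibration('wrist');d=np.load('c10.npz');cam=(d['R'],d['t'],c)
f=lambda L:np.array(L)/2.5+[200,100]
x,r=fitpin(f([(332,269),(255,269),(337,157),(259,157),(290,451)]),cam,[506,184,41,-3,0]);print(x.round(2),r.round(1))
pick(x[0]-2.5,x[1],x[3])
im,cm=snap('wrist','w11.png',(240,190,400,370),3.3);print(get_obs()['t'])
E
```

```text
[507.71 183.62  38.04  -4.43  -2.51] [ 0.6  1.   0.   0.3  0.3 -0.1 -1.1 -0.9 -0.1 -0.1]
grip 28.4 [506.8 183.9  30.8] [ 0.3 -0.2  0.5] [-0.7  0.8  5.6] [179.8  -0.   85.6]
lift 28.8 [503.6 183.3 188. ] [-0.5 -0.3 -3.2] 30.9667
31.0167
```

View pics/w11.png

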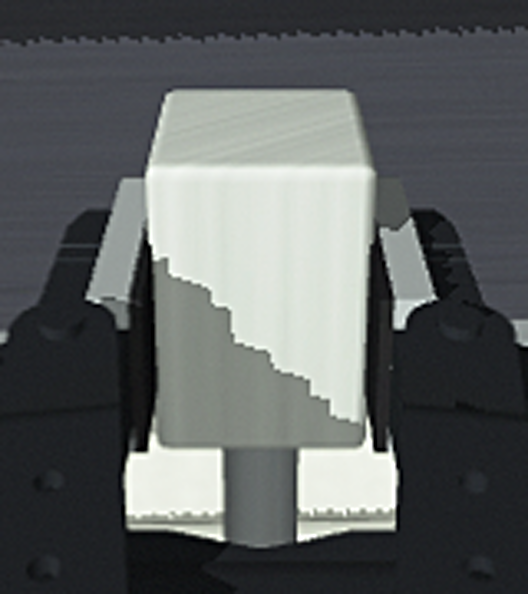

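```bash
cat >> h.py <<'E'
def place(eye,dx=0.,z=61.8):
    rpy=[180,0,FY+90]; p=fw(-190-dx,EY[eye])
    goto([*p,185],rpy); g=get_obs()['grip_width']; print('over',round(float(g),1))
    if g<26 or g>33: print('GRIP?'); return False
    settle([*p,z],rpy,speed=150)
    im,cm=snap('wrist','p%d.png'%eye,(240,190,400,370),3.3)
    ok=insert(eye,dx,z,steps=(-165,-140,-120,-110,-95,-86))
    if not ok: return False
    X=push(eye,dx,z,X0=-85); print('t',get_obs()['t'])
    return X is not None
def release():
    p=get_obs()['tcp_pos']; grip(40); move_l([p[0],p[1],170],speed=150)
E
python3 - <<'E'
from h import *
if place(1): 
    release(); im,cm=snap('wrist','w12.png')
    goto([514,281,190],[180,0,87]); grip(70)
    im,cm=snap('wrist','w13.png',(200,100,440,340),2.5);np.savez('c13.npz',R=cm[0],t=cm[1]);print(get_obs()['t'])
E
```

```text
over 28.3
settled [ 492.56 -286.31   61.81] goal [ 492.59 -286.33   61.8 ] cmd [ 492.58 -286.31   61.83] [-180.    -0.    86.1]
-165 f 0.0 -0.4 0.2 loc [-165.   -63.9] 61.7 28.2 [0.06 0.05 0.02]
-140 f 0.4 0.1 0.7 loc [-140.   -63.9] 61.7 28.5 [-0.01  0.01  0.01]
-120 f 0.3 -0.8 0.4 loc [-119.8  -63.9] 61.8 28.3 [0.03 0.06 0.04]
-110 f -0.9 -0.4 0.3 loc [-109.6  -64.1] 62.0 28.7 [0.02 0.04 0.02]
-95 f 0.2 -1.4 0.7 loc [-94.6 -64. ] 61.8 28.3 [-0.02  0.01  0.  ]
-86 f 0.4 -0.9 0.0 loc [-85.6 -64. ] 61.9 28.4 [-0.01  0.01 -0.08]
contact X -80.0 -9.1 [-82.9 -63.9]
t 39.4417
43.175
```

```bash
ls pics
```

```text
p1.png
s6.png
s7.png
s8.png
scene0.png
t2.png
t7.png
top0.png
top0z.png
w1.png
w10.png
w11.png
w12.png
w13.png
w1z.png
w2.png
w2z.png
w3.png
w4.png
w4z.png
w5.png
w6.png
w6o.png
w7.png
w8.png
w9.png
wrist0.png
```

View pics/w12.png

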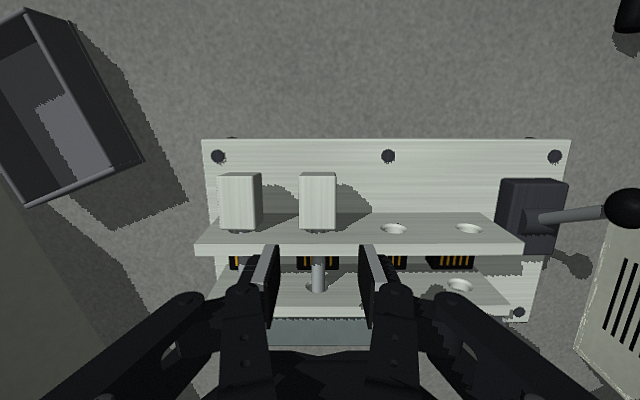

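View pics/w13.png

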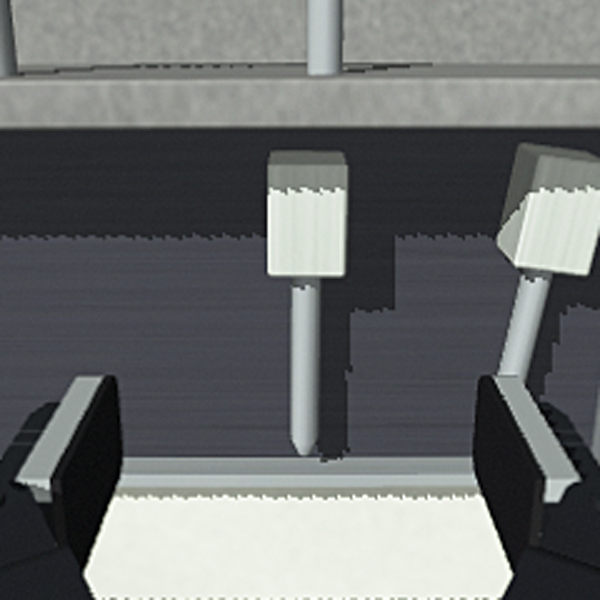

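```bash
python3 - <<'E'
from h import *
c=get_calibration('wrist');d=np.load('c13.npz');cam=(d['R'],d['t'],c)
f=lambda L:np.array(L)/2.5+[200,100]
x,r=fitpin(f([(345,275),(267,274),(347,163),(267,163),(305,456)]),cam,[510,281,41,-3,0]);print(x.round(2),r.round(1))
pick(x[0]-2.5,x[1],x[3])
im,cm=snap('wrist','w14.png',(240,190,400,370),3.3);print(get_obs()['t'])
E
```

```text
[514.03 284.58  38.67  -3.17  -2.45] [ 0.2  0.6 -0.   0.9  0.3 -0.5 -0.4 -0.6 -0.1 -0.2]
grip 28.3 [513.1 285.2  30.8] [ 0.6 -0.3  0.9] [-0.9 -0.8  4.6] [ 1.798e+02 -1.000e-01  8.680e+01]
lift 28.6 [510.1 284.  187.9] [-0.3 -0.1 -3.4] 46.025
46.075
```

View pics/w14.png

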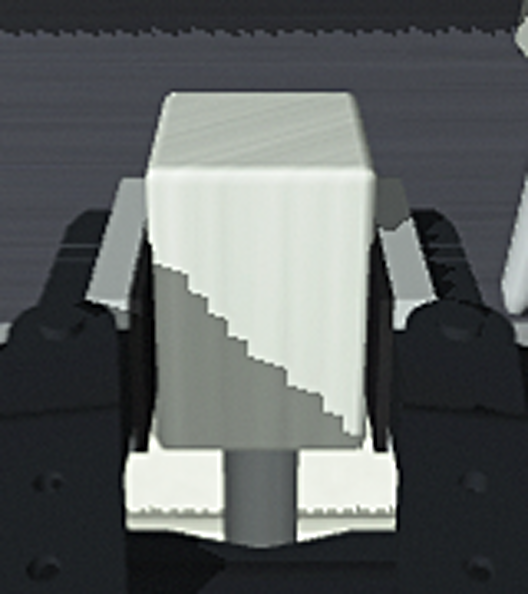

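Pin 3 is held the same way (edges at rows 92/167/448). On to eye2.

```bash
python3 - <<'E'
from h import *
if place(2): 
    release(); im,cm=snap('wrist','w15.png')
    goto([518,372,190],[180,0,82]); grip(70)
    im,cm=snap('wrist','w16.png',(200,100,440,340),2.5);np.savez('c16.npz',R=cm[0],t=cm[1]);print(get_obs()['t'])
E
```

```text
over 28.1
settled [ 496.94 -222.45   61.83] goal [ 496.94 -222.48   61.8 ] cmd [ 496.96 -222.47   61.84] [-180.    -0.    86.1]
-165 f -0.8 1.3 1.0 loc [-1.65e+02  1.00e-01] 61.6 28.3 [ 0.01  0.04 -0.02]
-140 f -0.3 1.9 0.1 loc [-1.4e+02  1.0e-01] 61.7 28.0 [-0.01  0.06  0.05]
-120 f 0.0 0.8 0.1 loc [-119.9    0. ] 61.7 28.4 [ 0.01  0.03 -0.  ]
-110 f -0.5 1.7 0.3 loc [-1.096e+02 -1.000e-01] 61.9 27.9 [ 0.02  0.08 -0.01]
-95 f -1.0 1.9 -0.5 loc [-94.6   0. ] 61.9 28.2 [-0.   -0.02  0.04]
-86 f -0.9 1.0 0.1 loc [-85.6  -0.1] 61.9 28.2 [ 0.05  0.02 -0.04]
contact X -80.0 -10.2 [-83.4   0.1]
t 54.625
58.45
```

View pics/w15.png

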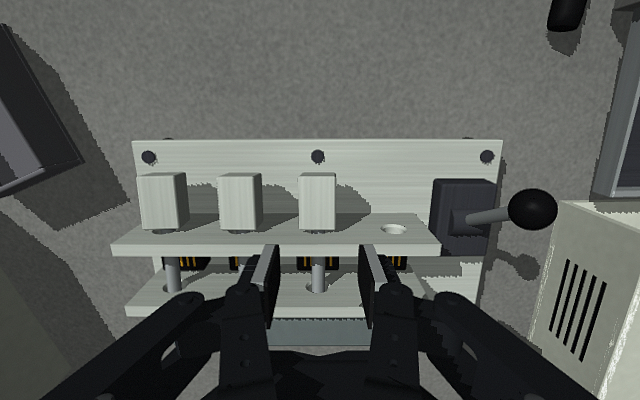

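View pics/w16.png

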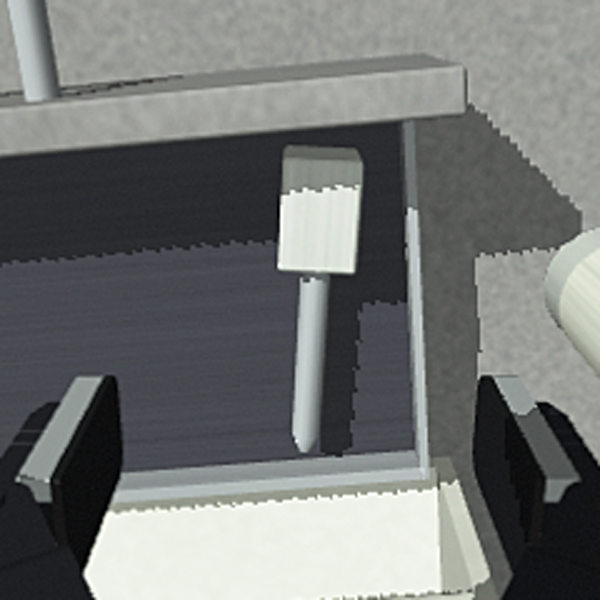

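```bash
python3 - <<'E'
from h import *
c=get_calibration('wrist');d=np.load('c16.npz');cam=(d['R'],d['t'],c)
f=lambda L:np.array(L)/2.5+[200,100]
x,r=fitpin(f([(354,273),(277,270),(362,163),(283,161),(304,452)]),cam,[515,372,41,-8,0]);print(x.round(2),r.round(1))
W=onplane(f([(406,150),(407,208),(417,400)]),40,cam);print(W.round(1))
a=np.radians(x[3]);print([( -np.sin(a)*(w[0]-x[0])+np.cos(a)*(w[1]-x[1]), np.cos(a)*(w[0]-x[0])+np.sin(a)*(w[1]-x[1])) for w in W])
E
```

```text
[518.45 380.33  37.51 -10.86  -1.91] [ 0.3  1.1 -0.1  0.9  0.4 -0.4 -0.5 -1.2 -0.  -0.2]
[[499.2 416.9  40. ]
 [522.  415.   40. ]
 [606.2 411.1  40. ]]
[(np.float64(32.27467360944079), np.float64(-25.785801036505653)), (np.float64(34.73142803972089), np.float64(-3.016028957306205)), (np.float64(46.69332028489291), np.float64(80.37274244204485))]
```

```bash
python3 - <<'E'
from h import *
x,y,yaw=518.45-2.5,380.3,-10.9
grip(40,60); goto([x,y,110],[180,0,yaw+90]); move_l([x,y,43],speed=100); wait(.2); o=get_obs(); print(o['tcp_pos'],o['wrist_force'])
grip(10,60); o=get_obs(); print(o['grip_width'],o['wrist_force'],o['tcp_pos'])
move_l([x,y-30,43.5],[180,0,87],60); wait(.2); o=get_obs(); print(o['grip_width'],o['wrist_force'],o['tcp_pos'])
grip(46,60); move_l([x,y-30,190],speed=200); grip(70)
im,cm=snap('wrist','w17.png',(200,100,440,340),2.5);np.savez('c17.npz',R=cm[0],t=cm[1]);print(get_obs()['t'])
E
```

```text
[516.65991774 380.72519677  44.05794901] [-0.09861701  0.23857003 -0.5478932 ]
28.655183018474524 [-1.36412892 -0.63889218  4.17982416] [516.7265859  380.70244086  44.1532181 ]
28.356488931494216 [-0.08265222  1.04132763  5.58390837] [516.50419134 350.62272923  44.11407959]
62.9917
```

View pics/w17.png

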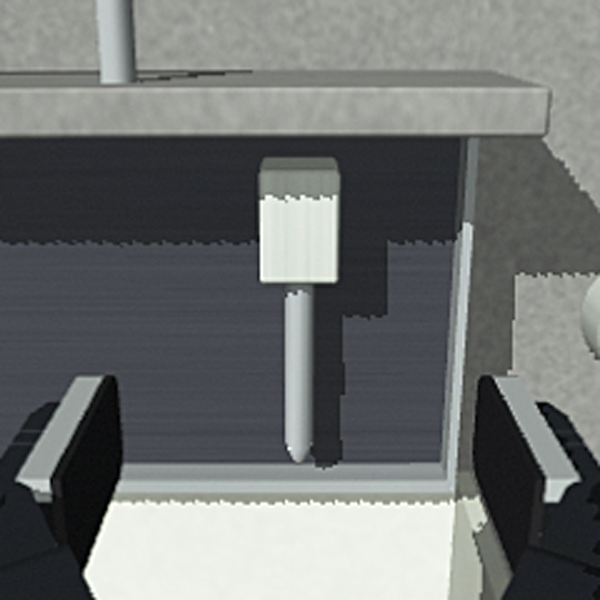

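Pin moved clear of the wall and straightened; regrasp it deep.

```bash
python3 - <<'E'
from h import *
c=get_calibration('wrist');d=np.load('c17.npz');cam=(d['R'],d['t'],c)
f=lambda L:np.array(L)/2.5+[200,100]
x,r=fitpin(f([(337,283),(259,282),(340,170),(260,170),(298,463)]),cam,[515,350,41,-3,0]);print(x.round(2),r.round(1))
pick(x[0]-2.5,x[1],x[3])
im,cm=snap('wrist','w18.png',(240,190,400,370),3.3);print(get_obs()['t'])
E
```

```text
[517.48 350.91  39.14  -3.34  -2.43] [ 0.4  0.4  0.2  0.6  0.1 -0.3 -0.6 -0.5 -0.2 -0.1]
grip 28.1 [516.4 351.6  30.9] [ 0.3 -0.   0.2] [ 0.5 -0.4  5.1] [ 1.798e+02 -1.000e-01  8.670e+01]
lift 28.3 [513.5 350.2 187.7] [ 0.3 -0.3 -2.8] 65.8417
65.8917
```

View pics/w18.png

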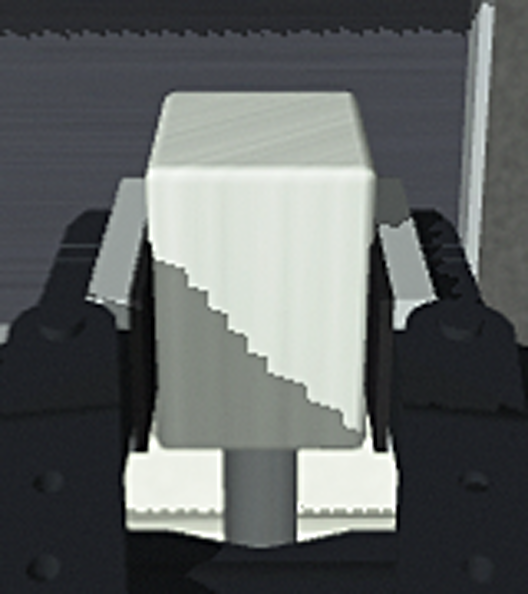

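```bash
python3 - <<'E'
from h import *
c=get_calibration('wrist');M=np.array(c['mount'])
px=np.array([(600,399),(520,395),(510,325),(437,292),(425,293),(380,255)],float)
u=cv2.undistortPoints(px.reshape(-1,1,2),K(c),np.array(c['D'])).reshape(-1,2)
d=np.c_[u,np.ones(len(u))]@M[:3,:3].T;o=M[:3,3]
for y in(-12,0):
    print(y,(o+d*((y-o[1])/d[:,1])[:,None]).round(0).tolist())
# ball estimate from w1 and w15
E
python3 - <<'E'
import cv2
im=cv2.imread('pics/w7.png');cv2.imwrite('pics/w7z.png',cv2.resize(im[240:400,380:640],None,fx=3,fy=3))
E
```

```text
-12 [[65.0, -12.0, -91.0], [47.0, -12.0, -90.0], [58.0, -12.0, -66.0], [42.0, -12.0, -48.0], [38.0, -12.0, -49.0], [27.0, -12.0, -20.0]]
0 [[77.0, 0.0, -82.0], [55.0, 0.0, -80.0], [69.0, 0.0, -51.0], [50.0, 0.0, -30.0], [45.0, 0.0, -31.0], [32.0, 0.0, 4.0]]
```

View pics/w7z.png

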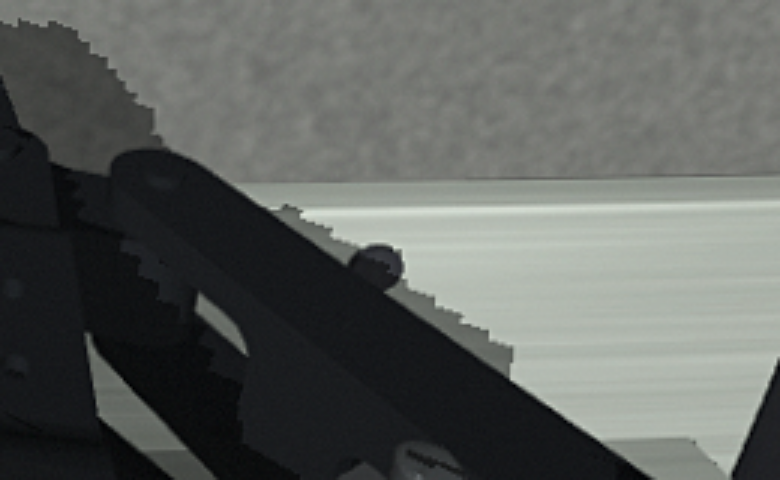

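```bash
cat >> h.py <<'E'
def tilt(phi):
    a=np.radians(FY); ax=np.array([np.cos(a),np.sin(a),0])
    Q=Ro.from_rotvec(ax*np.radians(phi)); R=Q*Ro.from_euler('xyz',[180,0,FY+90],degrees=True)
    return Q,R.as_euler('xyz',degrees=True)
def tcpfor(X,y,z,phi,off=10.2):
    Q,rpy=tilt(phi); P=np.array([*fw(X,y),z]); return P+Q.apply([0,0,-off]),rpy
E
python3 - <<'E'
from h import *
for X,z in((-190,185),(-190,72),(-82,72)):
    p,r=tcpfor(X,64,z,16); print(p.round(1),r.round(2),solve_ik(p,r).round(0))
d=np.load('c1.npz');cam=(d['R'],d['t'],get_calibration('wrist'))
for s in(.5,.45):
  print(proj([[*fw(-60-90*np.sin(s),132),54+90*np.cos(s)]],cam))
E
```

```text
[ 501.5 -155.8  175.2] [180.  -16.   86.1] [ -33.    7.  106.   14.   75. -124.]
[ 501.5 -155.8   62.2] [180.  -16.   86.1] [ -33.   16.  109.   16.   63. -127.]
[ 609.2 -163.2   62.2] [180.  -16.   86.1] [ -28.   27.   95.   16.   66. -122.]
[[428.4483427  230.95800884]]
[[428.56679383 234.731288  ]]
```

```bash
python3 - <<'E'
from h import *
phi=16
p,r=tcpfor(-190,64,195,phi); goto(p,r); print(get_obs()['grip_width'])
p,r=tcpfor(-190,64,72,phi); settle(p,r,speed=120)
f0=get_obs()['wrist_force']
for X in(-165,-150,-140,-130,-120,-110,-102,-95,-86):
    p,r=tcpfor(X,64,72,phi); move_l(p,r,50); o=get_obs(); f=o['wrist_force']-f0
    print(X,f.round(1),(o['tcp_pos']-p).round(1),round(float(o['grip_width']),1))
    if np.abs(f).max()>12: print('STOP');break
im,cm=snap('wrist','w19.png');im,cm=snap('scene','s19.png',(200,120,340,240),5);print(get_obs()['t'])
E
```

```text
28.22010423362337
settled [ 501.49 -155.83   62.23] goal [ 501.48 -155.82   62.2 ] cmd [ 501.52 -155.84   62.25] [-180.   -16.    86.1]
-165 [1.1 0.9 1.1] [-0.   0.1 -0.2] 28.7
-150 [ 0.6  0.3 -0.1] [ 0.3 -0.1  0.1] 28.4
-140 [ 0.6 -0.3  0.7] [ 0.4 -0.1  0.1] 28.5
-130 [0.8 0.1 0.9] [ 0.4 -0.1  0.1] 28.8
-120 [1.  0.8 0.5] [ 0.4 -0.1  0.1] 28.0
-110 [1.3 0.7 0.5] [ 0.4 -0.1  0.1] 27.9
-102 [0.8 0.7 1.2] [ 0.4 -0.1  0.1] 28.1
-95 [1.1 0.6 0.6] [ 0.4 -0.1  0.1] 28.0
-86 [1.  0.3 1.2] [ 0.4 -0.1  0.1] 28.4
73.6583
```

View pics/w19.png

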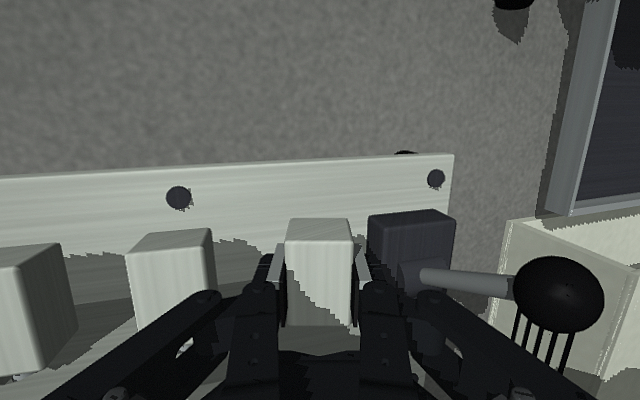

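View pics/s19.png

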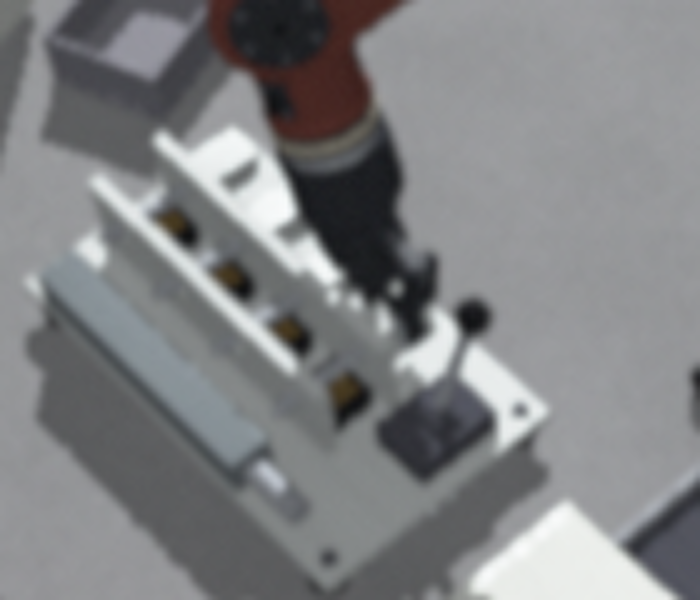

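```bash
python3 - <<'E'
from h import *
phi=16;f0=get_obs()['wrist_force']
for X in range(-84,-70):
    p,r=tcpfor(X,64,72,phi); move_l(p,r,30); f=get_obs()['wrist_force']-f0
    if np.abs(f).max()>8: print('contact',X,f.round(1));break
grip(37); print(get_obs()['wrist_force'],get_obs()['grip_width'])
o=get_obs(); ax=Ro.from_euler('xyz',o['ee_rot'],degrees=True).as_matrix()[:,2]
move_l(o['tcp_pos']-ax*105,None,120); print(get_obs()['wrist_force'])
q=fw(-90,30); goto([*q,210],[180,0,FY+90])
im,cm=snap('wrist','w20.png');np.savez('c20.npz',R=cm[0],t=cm[1]);im,cm=snap('top','t20.png',(180,90,480,290),2.66);print(get_obs()['t'])
E
```

```text
contact -80 [-9.5 -1.7  4.6]
[ 0.20678685 -0.13527245  0.51153718] 36.76185043435217
[ 0.18952701  0.007692   -0.80250731]
76.6417
```

View pics/w20.png

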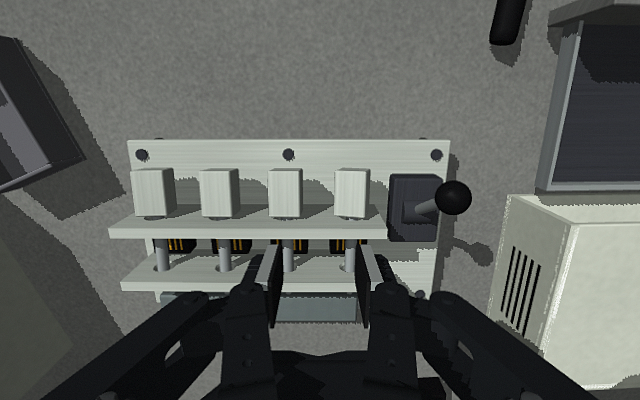

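View pics/t20.png

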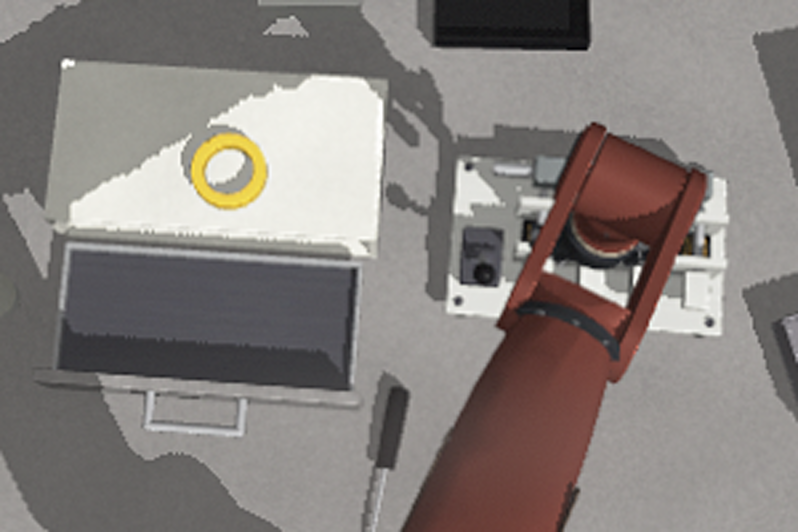

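```bash
python3 - <<'E'
from h import *
rpy=[180,0,FY+90]
grip(0,40); 
p=fw(-175,132); goto([*p,220],rpy); move_l([*p,122],speed=150)
f0=get_obs()['wrist_force']; print(get_obs()['tcp_pos'],get_obs()['t'])
for s in np.arange(-.6,.66,.06):
    X=-60+90*np.sin(s)-26; z=54+90*np.cos(s)-12
    move_l([*fw(X,132),z],rpy,70); o=get_obs(); f=o['wrist_force']-f0
    print(round(s,2),f.round(1),tf(o['tcp_pos']).round(1))
    if np.linalg.norm(f)>45: print('stop');break
print(get_obs()['t'])
im,cm=snap('scene','s21.png',(200,120,340,240),5);im,cm=snap('wrist','w21.png')
E
```

```text
[521.83377911 -92.4041832  122.66609241] 78.475
-0.6 [-0.4 -0.9  0.3] [-137.   132.1]
-0.54 [-0.1 -0.5 -0.2] [-131.8  131.9]
-0.48 [ 0.2 -0.1 -0.8] [-127.   131.9]
-0.42 [ 0.2 -0.8 -0.1] [-122.3  131.9]
-0.36 [-0.7 -0.7 -0.9] [-117.2  132. ]
-0.3 [-0.2  0.3  0. ] [-112.   131.9]
-0.24 [ 0.4 -1.  -0.8] [-106.8  131.9]
-0.18 [-0.5 -0.2 -0.9] [-101.5  131.9]
-0.12 [-0.2 -0.5 -1.1] [-96.3 131.9]
-0.06 [-0.9 -0.3 -0.7] [-90.9 131.9]
-0.0 [-0.5  0.1 -0.8] [-85.5 132. ]
0.06 [-0.2 -0.2  0.1] [-80.2 131.9]
0.12 [ 0.7 -0.5 -1.2] [-74.8 132. ]
0.18 [-0.1 -1.  -0.7] [-69.5 132. ]
0.24 [-1.  -0.7 -0.9] [-64.3 132. ]
0.3 [-0.4  0.5 -0.4] [-59.1 132. ]
0.36 [-0.9  0.4 -0.7] [-54. 132.]
0.42 [ 0.4 -0.9 -0.7] [-49.1 132. ]
0.48 [-0.4 -0.6  0.3] [-44.3 132. ]
0.54 [-6.1 -0.2  3.6] [-41.8 132. ]
0.6 [-17.4   0.1  12.2] [-41.6 131.9]
84.175
```

View pics/s21.png

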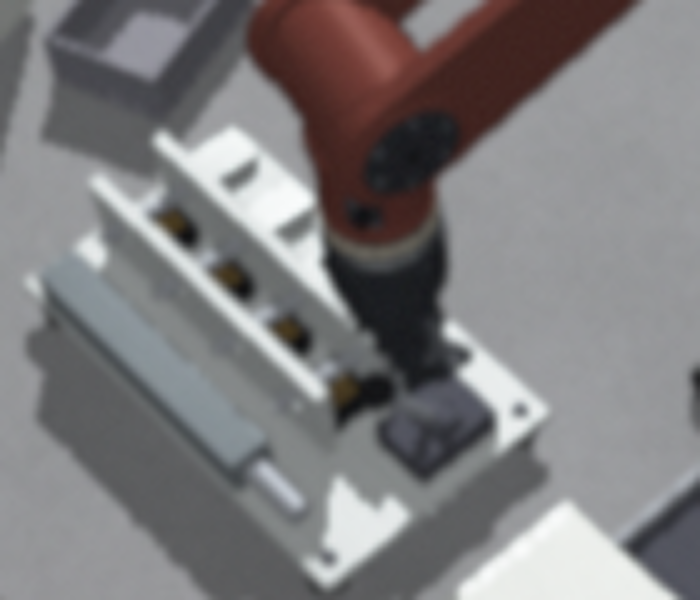

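```bash
python3 - <<'E'
from h import *
rpy=[180,0,FY+90]
p=fw(-110,132); move_l([*p,135],rpy,100); move_l([*p,230],rpy,200)
p=fw(-150,60); goto([*p,230],rpy); 
im,cm=snap('wrist','w22.png')
goto([415,240.4,200],[180,0,-3.3]); grip(32,60); move_l([415,240.4,110],speed=150)
im,cm=snap('wrist','w23.png');print(get_obs()['t'])
E
```

```text
89.5333
```

View pics/w22.png

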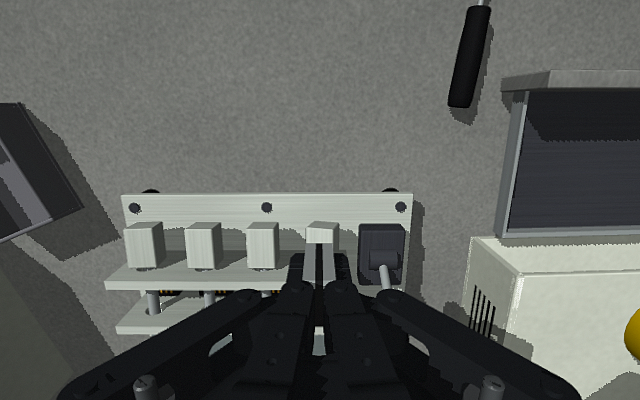

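View pics/w23.png

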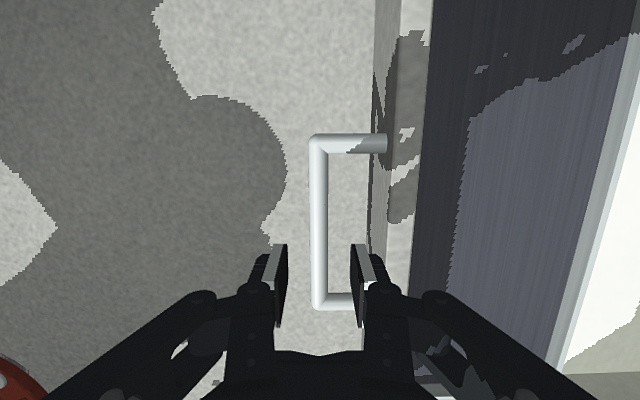

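Pins home and the lever rod leans away; the bar (col 319) is centred between the fingers. Close the drawer.

```bash
python3 - <<'E'
from h import *
move_l([415,240.4,52],speed=120); grip(0,60); o=get_obs(); print(o['grip_width'],o['wrist_force'],o['tcp_pos'])
s=o['tcp_pos'][:2]; h=np.array([590.5,231.1]); u=(h-np.array([415,240.4]));u/=np.linalg.norm(u)
move_l([*(s+u*170),52],speed=100); f0=get_obs()['wrist_force'][0]
for d in range(172,192,2):
    move_l([*(s+u*d),52],speed=40); o=get_obs(); f=o['wrist_force'][0]
    print(d,round(f,1),o['tcp_pos'].round(1))
    if f<-25: break
print(o['t'])
E
```

```text
9.626560950101005 [-0.89786582  0.03602735  4.69230487] [416.12373086 240.86654391  53.36565945]
172 -0.1 [588.8 232.1  53.4]
174 -0.4 [590.8 232.   53.4]
176 -0.9 [592.7 231.9  53.4]
178 -1.1 [594.8 231.8  53.4]
180 -5.8 [594.8 231.8  53.4]
182 -9.7 [594.8 231.7  53.4]
184 -15.3 [594.8 231.7  53.3]
186 -18.9 [594.8 231.7  53.3]
188 -23.7 [594.8 231.7  53.3]
190 -28.2 [594.8 231.7  53.3]
94.85
```

```bash
python3 - <<'E'
from h import *
p=get_obs()['tcp_pos']; grip(32); move_l([p[0],p[1],200],speed=150)
goto([430,-50,330],[180,0,FY+90]); grip(85)
wait(.5)
im,cm=snap('scene','s24.png',(160,80,440,290),2.8)
q=fw(-170,30); goto([*q,260],[180,0,FY+90]); im,cm=snap('wrist','w24.png')
goto([350,-330,330],[180,0,FY+90]); im,cm=snap('top','t24.png',(180,90,480,290),2.66); print(get_obs()['t'],get_obs()['wrist_force'])
im,cm=snap('wrist','w25.png')
E
```

```text
101.0417 [-0.21401066 -0.19513156 -0.24031248]
```

View pics/s24.png

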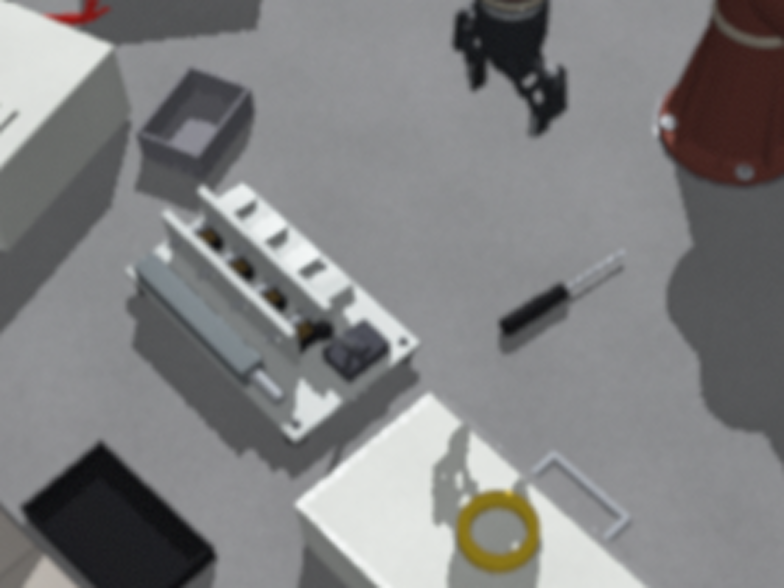

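View pics/w24.png

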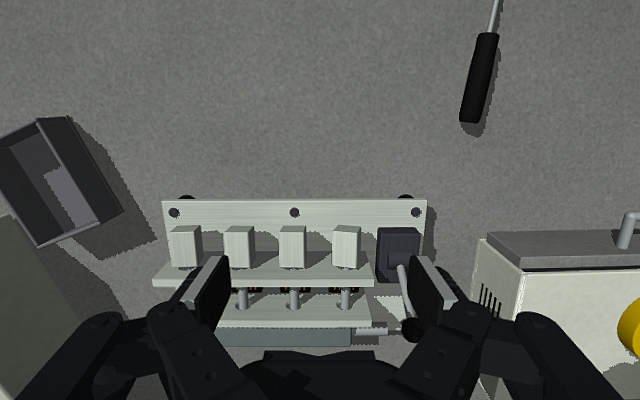

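View pics/t24.png

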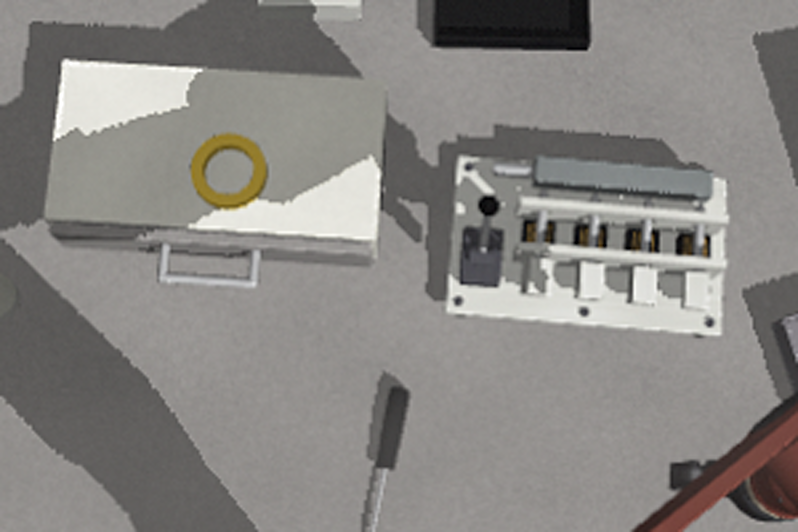

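```bash
python3 - <<'E'
from h import *
cam=Rt('top')
for s in(-.5,-.45,.35,.45,.5,.55):
    q=proj([[*fw(-60+90*np.sin(s),132),54+90*np.cos(s)]],cam)[0];print(s,((q-[180,90])*2.66).round(1))
for y in EY: print(((proj([[*fw(-104,y),84]],cam)[0]-[180,90])*2.66).round(), ((proj([[*fw(-60,y),84]],cam)[0]-[180,90])*2.66).round())
E
```

```text
-0.5 [482.8 276.8]
-0.45 [483.2 273.1]
0.35 [487.9 213.4]
0.45 [488.2 207.2]
0.5 [488.3 204.3]
0.55 [488.4 201.5]
[697. 304.] [699. 268.]
[644. 300.] [646. 263.]
[590. 295.] [593. 259.]
[537. 290.] [539. 254.]
```

```bash
python3 - <<'E'
from station import *
sign_off(); print(get_obs()['t'])
E
```

```text
the job is handed in; nothing more can be done
the job is handed in; nothing more can be done
```

I handed the job in at about 101 s of the 210 s allowed, with everything asked for done. `sign_off()` reports no verdict, so what follows rests on my own last checks.

- **Pins:** all four pins found in the drawer are in the eyes, one to each. Each slid in with almost no force and stopped against the front plate at 8.5–10 N, at the depth expected for fully home. The last pictures from the top and wrist cameras show all four grips against the plate and the shanks through the rear eyes.
- **Fourth pin:** it lay too close to the drawer's side wall for a deep grasp. I dragged it 30 mm inward and regrasped it. I then inserted it with the tool tilted 16°, so the gripper stayed clear of the clamp lever.
- **Clamp lever:** thrown only after all four pins were home. It met a hard stop, and in the top picture the ball is where a joint value of about 1.0 rad would put it.
- **Drawer:** pulled open to its end stop and pushed shut to a hard stop, with 179 mm of measured travel. It ended about 4 mm further in than at the start, so it was probably not quite shut to begin with.
- **Other things on the bench:** the screwdriver, tape and spares box show no visible movement in the final pictures. I did not separately check the spray can or the multimeter at the end, but the arm made no unexpected contact near them.

No check failed. The arm is parked in free space, and its wrist force read about zero.

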